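# Tip the bearing balls into the toolbox tray and latch the lid

### The arm

A 6-joint arm with a two-finger parallel gripper is mounted at the origin on the work surface. World frame = base frame: x ahead of the robot, y to its left, z up, the work surface at z = 0. Lengths are in m, angles in rad, forces in N, time in s.
With the tool pointing down it reaches from about 0.325 to 0.9 m from the base axis. Payload 6.1 kg.
Tool frame: the origin (TCP) lies on the centre line of the jaws, within the pads' length; the fingertips stand 14 mm ahead of it and the grasp point (between the pads) lies 5 mm behind it (env.finger_overhang is the distance from the TCP to the fingertips, in m); z points along the fingers, y is the line along which they close (so a half turn about z gives the same grasp; the last joint's range is limited). The gripper opens to 87 mm and grips with 3 to 60 N. Pads are 19 mm wide; open, the fingers measure 117 mm over their backs; the gripper's body (75 mm by 190 mm) begins 51 mm behind the grasp point.
Start: joints at [1.191, 0.22, 1.526, -0, 1.395, -0.126], TCP at [0.157, 0.605, 0.204] pointing down, gripper open.
Joint ranges: [-2.98, 2.98], [-0.91, 2.08], [0.09, 2.57], [-1.24, 4.39], [0.2, 2.65], [-2.68, 2.68]. Speed limits (rad/s): [2.57, 2.57, 3.01, 3.14, 3.14, 3.14].

### API

Orientations are given as a unit quaternion [w, x, y, z].
In Python, from rig import get_obs, imaging, env gives the robot as it stands.
- The arm moves only by the tool step_arm, never from a script. Its argument "series" is one flat list of numbers, 4 for each row, row after row: the shift along the world's x, y, z in m, then the turn about the world's z in degrees. In form: [tx, ty, tz, twist, tx, ty, tz, twist, ...]. A call has 1 to 8 rows; each row is the pose to reach, as a shift and turn from the pose commanded when the call began; what a row does not reach only later rows make up. A row lasts 1/8 s, in which the tool goes at most 62.5 mm and 10.7 degrees, less where a joint would pass 70% of its speed; a pose out of reach is approached as far as the arm can. A call with a gripper value outside its range is refused whole. "claw" is the opening, from -1 (shut) to 1 (fully open), set as the call begins (left out, the last holds). The fingers move at their own pace and stop on an object; the grip force is fixed at half the most. Time passes only in rows, so rows that repeat a pose let the fingers close. It gives the time, the measured TCP pose, the force, the opening and the grip force at its end, in the units of the state.
- get_obs(): the state, without advancing time (a new reading comes with each control period).
- imaging.snapshot(name): name is "scene" or "top" or "wrist"; returns a dict with "image" (480x640x3 uint8, red, green, blue), "intrinsics" (3x3 intrinsics, pixels), "R" (3x3) and "t" (3): a world point X has camera coordinates R X + t; the wrist camera has in their place "hand_eye" (4x4, takes a point from camera to tool coordinates, whose origin is the TCP and whose axes are the flange's). Camera axes: x right, y down, z forward; pixel columns grow to the right and rows downward; lengths in m; the calibration is good to about 2 mm. A picture is of the moment at which its call begins: read the wrist's pose just before it. There is no depth.
- env.sign_off(): hands the job in; it is judged then, once.
The state is a dict: "time": time; "qpos": joint angles; "joint_velocities": joint speeds; "tau": joint torques, N m; "position": TCP position; "ee_rot": TCP orientation; "wrist_force": force on the tool from outside, world axes, zero at the start; "wrist_torque": the same for the moment, N m; "finger_gap": finger opening in m; "finger_force": force on a finger pad.
Only numpy, scipy, OpenCV 4.12 (cv2) and the standard library are available. Lean on these libraries where they do the work, as an engineer would, in place of code of your own. Each camera call takes 0.05 s, during which the arm holds its last target. There are 200 camera calls.

### The job

Put the bearing balls away: carry the blue bin to the open grey toolbox, bring its front lip right down to the tray's rim, over the tray's empty compartment, before you tip it, and let all four balls roll in without losing one; then stand the empty bin upright on the concrete step. Close the lid and twist its black knob clockwise a quarter turn until it clicks past its detent. Leave the tumbler of screws, bottle cage, crank puller and tire levers where they are.

Things in the scene. Friction and masses are not known exactly. Their poses are not given: they have to be found in the camera images.
- toolbox: open grey plastic toolbox, fixed to the step: 190 mm deep (x) x 280 wide (y) x 105 high to the rim, walls 6 mm; origin at the centre of its underside; x points to its hinged back, y to the end with the empty compartment, z up. A fixed dark tray fills its top; the other compartments hold a green tin, hex keys and a screwdriver
- compartment (a point): centre of the floor of the tray's EMPTY compartment, where the balls belong; 58 mm above the step, 47 mm below the rim; axes as the toolbox. The compartment is 178 mm along x, 112 mm along y; its inner side is a divider 42 mm high, the other three are the toolbox's walls
- lid (a joint): angle of the toolbox lid, rad: 0 = shut, grows as it opens, 1.6 at most. It starts open at 1.3 to 1.48 on a stiff hinge (friction 0.2 N m): stays where it is left while wide open, sinks shut slowly by its own weight below about 1.0. Lid 194 mm from hinge to front edge, 288 mm wide, 0.34 kg
- lid_hinge (a point): middle of the lid's hinge line on the toolbox's far top edge; axes turn with the lid: x from front edge to hinge, y along the hinge (the toolbox's y), z out of its outer face, which lies 9 mm from the hinge line. On that face a carry bail lies folded, 20 mm high, 29 to 75 mm from the hinge and within 70 mm of the middle line; elsewhere it is flat but for the knob and 3 mm ribs
- lid_front (a point): middle of the lid's front edge, on its outer face; axes as lid_hinge
- knob (a joint): angle of the black twist knob on the lid, rad: 0 = unlatched, 1.571 = latched; starts between 0 and 0.3; grows clockwise seen from outside the lid. It turns freely to 0.45; there a spring detent resists with up to about 0.4 N m until 1.05, then snaps it on to 1.571 and holds it; let go before 1.05 and it springs back to about 0.5
- knob_grip (a point): on the twist knob's axis at the height to grip, 26 mm above the lid's outer face, 44 mm from its front edge, on its middle line. The knob is a wing 58 mm long (x), 14 mm thick (y), from 20 mm below this point to 10 mm above, on a round bezel 62 mm wide, 4 mm high. z out of the lid; axes turn with the knob; at 0 the wing lies along the lid's x
- bin_center (a point): middle (half-way up) of the blue plastic open-fronted parts bin, 150 mm long (x, front to -x) x 90 wide (y) x 75 high, 100 to 210 g. Its front is a ramp rising 30 degrees from the floor (3 mm thick) to the lip, so the balls roll out over the lip at 42 to 50 degrees of forward tip. Sides 3 mm thick, sloping from 75 mm high at x = +15 mm to 40 mm at x = -60 mm
- bin_back (a point): middle of the top edge of the bin's upright back wall (centre of its 9 mm thickness, 75 mm above the underside, the full 90 mm wide), the place to pinch the bin; axes as bin_center
- bin_lip (a point): middle of the bin's front lip, over which the balls roll out: 75 mm ahead of the bin's centre, 26 mm above its underside; axes as bin_center
- ball0_center (a point): one of four polished steel bearing balls, 25 mm diameter, 64 g, all loose in the blue bin at the start; this point is its centre
- ball1_center (a point): one of four polished steel bearing balls, 25 mm diameter, 64 g, all loose in the blue bin at the start; this point is its centre
- ball2_center (a point): one of four polished steel bearing balls, 25 mm diameter, 64 g, all loose in the blue bin at the start; this point is its centre
- ball3_center (a point): one of four polished steel bearing balls, 25 mm diameter, 64 g, all loose in the blue bin at the start; this point is its centre
- tumbler_center (a point): bystander: clear glass tumbler of screws, 72 mm across at the rim, 95 mm high; this point is its middle, 47 mm up
- cage_center (a point): bystander: red aluminium bottle cage lying on its spine, 140 mm long, 80 mm wide, 75 mm high; this point is its middle, 37 mm up
- puller_center (a point): bystander: chrome crank puller with T handle lying down, 95 mm x 150 mm, 22 mm high; this point is its middle, 11 mm up
- levers_center (a point): bystander: bundle of three yellow plastic tire levers, 130 mm long, 21 mm wide, 24 mm high; this point is its middle, 12 mm up

How it is judged:
On the way, in this order (a step that is already met when the one before it is completed fails the run):
1. all four balls lie in the tray's empty compartment (x of ball0_center in the frame of toolbox between -0.092 and 0.092 m and y of ball0_center in the frame of toolbox between 0.022 and 0.138 m and z of ball0_center in the frame of toolbox between 0.06 and 0.1 m and x of ball1_center in the frame of toolbox between -0.092 and 0.092 m and y of ball1_center in the frame of toolbox between 0.022 and 0.138 m and z of ball1_center in the frame of toolbox between 0.06 and 0.1 m and x of ball2_center in the frame of toolbox between -0.092 and 0.092 m and y of ball2_center in the frame of toolbox between 0.022 and 0.138 m and z of ball2_center in the frame of toolbox between 0.06 and 0.1 m and x of ball3_center in the frame of toolbox between -0.092 and 0.092 m and y of ball3_center in the frame of toolbox between 0.022 and 0.138 m and z of ball3_center in the frame of toolbox between 0.06 and 0.1 m), for 0.2 s.
2. the lid is shut (value of joint lid below 0.04 rad), for 0.2 s.
3. the knob has clicked past its detent with the lid shut (value of joint knob above 1.45 rad and value of joint lid below 0.04 rad), for 0.2 s.
At the end, for the whole second after the job is handed in: All four balls lie in the tray's (formerly empty) compartment, the lid is shut (within 0.04 rad), the knob is past its click (over 1.45 rad), and the bin stands upright (within 0.1 rad) and still on the step (all of step 1 and all of step 3 and angle between bin_center's own z axis and vertical below 0.1 rad and height (world z) of bin_center between 0.03 and 0.045 m and linear speed of bin below 0.02 m/s); the robot touches nothing.
It fails at once if a ball leaves the bin while more than 60 mm above the toolbox rim (tipped from too high) (((x of ball0_center in the frame of bin_center below -0.082 m or x of ball0_center in the frame of bin_center above 0.082 m or y of ball0_center in the frame of bin_center below -0.052 m or y of ball0_center in the frame of bin_center above 0.052 m or z of ball0_center in the frame of bin_center above 0.055 m) and z of ball0_center in the frame of toolbox above 0.165 m) or ((x of ball1_center in the frame of bin_center below -0.082 m or x of ball1_center in the frame of bin_center above 0.082 m or y of ball1_center in the frame of bin_center below -0.052 m or y of ball1_center in the frame of bin_center above 0.052 m or z of ball1_center in the frame of bin_center above 0.055 m) and z of ball1_center in the frame of toolbox above 0.165 m) or ((x of ball2_center in the frame of bin_center below -0.082 m or x of ball2_center in the frame of bin_center above 0.082 m or y of ball2_center in the frame of bin_center below -0.052 m or y of ball2_center in the frame of bin_center above 0.052 m or z of ball2_center in the frame of bin_center above 0.055 m) and z of ball2_center in the frame of toolbox above 0.165 m) or ((x of ball3_center in the frame of bin_center below -0.082 m or x of ball3_center in the frame of bin_center above 0.082 m or y of ball3_center in the frame of bin_center below -0.052 m or y of ball3_center in the frame of bin_center above 0.052 m or z of ball3_center in the frame of bin_center above 0.055 m) and z of ball3_center in the frame of toolbox above 0.165 m)).
It fails at once if a ball is spilled outside the toolbox (((x of ball0_center in the frame of bin_center below -0.082 m or x of ball0_center in the frame of bin_center above 0.082 m or y of ball0_center in the frame of bin_center below -0.052 m or y of ball0_center in the frame of bin_center above 0.052 m or z of ball0_center in the frame of bin_center above 0.055 m) and height (world z) of ball0_center below 0.045 m) or ((x of ball1_center in the frame of bin_center below -0.082 m or x of ball1_center in the frame of bin_center above 0.082 m or y of ball1_center in the frame of bin_center below -0.052 m or y of ball1_center in the frame of bin_center above 0.052 m or z of ball1_center in the frame of bin_center above 0.055 m) and height (world z) of ball1_center below 0.045 m) or ((x of ball2_center in the frame of bin_center below -0.082 m or x of ball2_center in the frame of bin_center above 0.082 m or y of ball2_center in the frame of bin_center below -0.052 m or y of ball2_center in the frame of bin_center above 0.052 m or z of ball2_center in the frame of bin_center above 0.055 m) and height (world z) of ball2_center below 0.045 m) or ((x of ball3_center in the frame of bin_center below -0.082 m or x of ball3_center in the frame of bin_center above 0.082 m or y of ball3_center in the frame of bin_center below -0.052 m or y of ball3_center in the frame of bin_center above 0.052 m or z of ball3_center in the frame of bin_center above 0.055 m) and height (world z) of ball3_center below 0.045 m)).
It fails at once if the tumbler of screws, bottle cage, crank puller or tire levers are moved by more than 30 mm or tipped (distance of any of tumbler_center, cage_center, puller_center, levers_center from where it was at the start of the episode above 0.03 m).
It also fails if it takes over 72 s, if anything falls off the work surface, if the arm or the gripper's body presses on something with over 40 N, if the wrist force passes 120 N, or if a joint passes its speed limit or range.

## Working session

There is one attempt and no reset: what is moved stays moved. The work goes in short steps, Python scripts to look and compute and a tool call to move; the robot and the scene stay as the last step left them, time stands still between calls to the robot, and variables do not carry over. Pictures are saved under pics/ and viewed, at most 10 in all, crops included, and the job is handed in when it is done.

Besides the shell and the picture viewer there is one more tool, called after ">>>" as name(argument=value, ...) on one line, values as JSON. step_arm: Moves the arm, as the interface text tells. Its arguments: {"type":"object","properties":{"series":{"type":"array"},"claw":{"type":"number"}},"required":["series"]}

```bash
mkdir -p pics
cat > h.py <<'E'
import numpy as np, cv2
from rig import get_obs, imaging, env
def snap(n,f=None):
    s=imaging.snapshot(n)
    if f: cv2.imwrite('pics/'+f+'.png',s['image'][:,:,::-1])
    return s
def ray(s,uv):
    d=np.linalg.inv(s['intrinsics'])@np.array([uv[0],uv[1],1.]); R=np.array(s['R']);t=np.array(s['t'])
    return -R.T@t, R.T@d
def on(s,uv,z):
    c,d=ray(s,uv); return c+d*(z-c[2])/d[2]
def proj(s,X):
    p=np.array(s['intrinsics'])@(np.array(s['R'])@np.array(X)+np.array(s['t'])); return p[:2]/p[2]
def tri(s1,u1,s2,u2):
    c1,d1=ray(s1,u1);c2,d2=ray(s2,u2)
    a=np.linalg.lstsq(np.c_[d1,-d2],c2-c1,rcond=None)[0]
    p,q=c1+d1*a[0],c2+d2*a[1]; return (p+q)/2,np.linalg.norm(p-q)
E
python3 - <<'E'
from h import *
for n in('top','scene'):
    s=snap(n,n+'0'); print(n,-np.array(s['R']).T@s['t'],np.array(s['R']).round(2).tolist(),s['intrinsics'][0])
print({k:np.round(v,3) for k,v in get_obs().items()})
E
```

```text
top [ 0.44931388 -0.05353171  1.20102563] [[0.01, -1.0, 0.0], [-0.99, -0.01, -0.11], [0.11, -0.0, -0.99]] [476.52773762   0.         319.03812944]
scene [1.18851779 0.12702917 0.74002815] [[-0.31, 0.95, -0.01], [0.66, 0.21, -0.72], [-0.68, -0.23, -0.69]] [437.36337454   0.         315.96897371]
{'time': np.float64(0.1), 'qpos': array([ 1.191,  0.221,  1.528, -0.   ,  1.395, -0.126]), 'joint_velocities': array([ 0.001,  0.001, -0.002, -0.   ,  0.003,  0.001]), 'tau': array([ 1.0000e-03, -4.9595e+01, -3.8852e+01,  7.0000e-02,  5.1000e-02,
       -0.0000e+00]), 'position': array([0.157, 0.604, 0.203]), 'ee_rot': array([-0.   ,  0.127,  0.992, -0.001]), 'wrist_force': array([-0.301,  0.147,  0.074]), 'wrist_torque': array([ 0.002, -0.037, -0.009]), 'finger_force': np.float64(0.0), 'finger_gap': np.float64(0.087)}
```

View pics/top0.png

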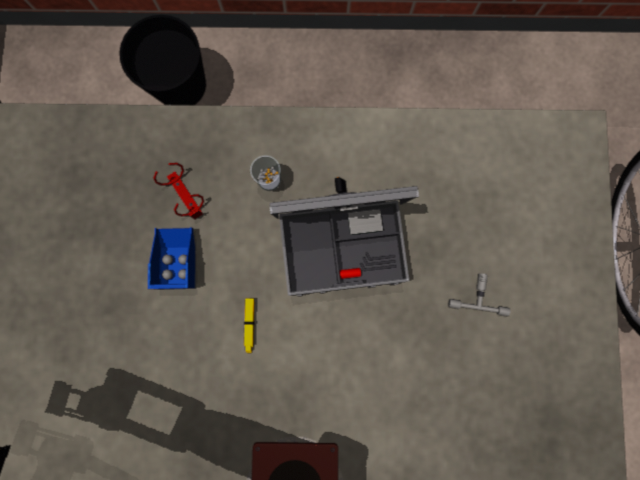

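View pics/scene0.png

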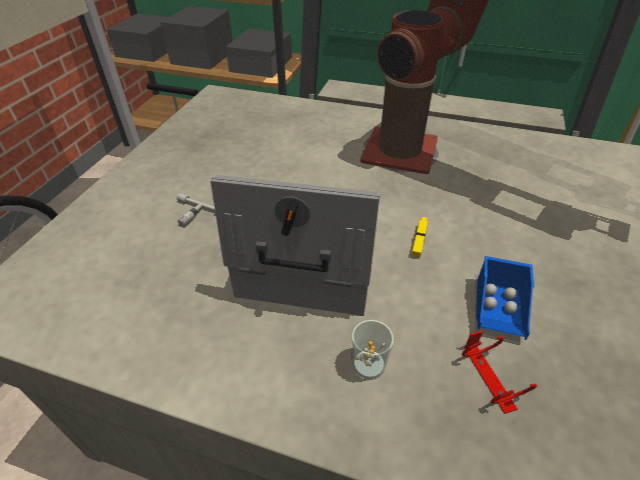

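Run:
```python
from h import *
a=cv2.imread('pics/top0.png');b=cv2.imread('pics/scene0.png')
z=lambda i,x,y,w,h,k:cv2.resize(i[y:y+h,x:x+w],None,fx=k,fy=k,interpolation=cv2.INTER_CUBIC)
o=np.zeros((600,800,3),np.uint8)
p=z(a,135,220,75,80,5);o[:400,:375]=p
q=z(a,262,180,165,120,2.5);o[:300,380:792]=q[:,:412]
r=z(b,465,250,80,95,3);o[305:590,380:620]=r
cv2.imwrite('pics/crop1.png',o)
```

```text
(no output)
```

View pics/crop1.png

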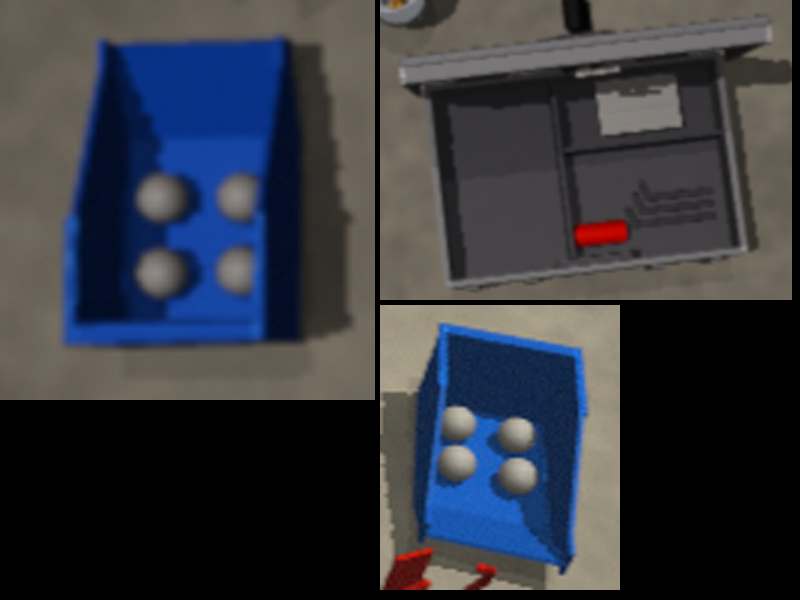

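Run:
```python
from h import *
s=snap('top');s2=snap('scene')
A=lambda c:((c[0]+.5)/5-.5+135,(c[1]+.5)/5-.5+220)
B=lambda c:((c[0]-379.5)/2.5-.5+262,(c[1]+.5)/2.5-.5+180)
C=lambda c:((c[0]-379.5)/3-.5+465,(c[1]-304.5)/3-.5+250)
f=lambda *v:print(*[np.round(x,4) for x in v])
bl,br=on(s,A((65,345)),.075),on(s,A((264,344)),.075); f('binback',bl,br,np.linalg.norm(bl-br))
fl,fr=on(s,A((101,42)),.04),on(s,A((287,42)),.04); f('binfront',fl,fr,np.linalg.norm(fl-fr))
f('knee',on(s,A((72,218)),.075))
f('scene back',on(s2,C((441,325)),.075),on(s2,C((583,350)),.075))
for c in((162,197),(162,272),(240,197),(240,271)): f('ball',on(s,A(c),.0155))
tl,tr=on(s,B((448,288)),.105),on(s,B((746,250)),.105); f('box',tl,tr,np.linalg.norm(tl-tr))
e=(tl-tr)/np.linalg.norm(tl-tr); n=np.array([e[1],-e[0],0]); f('boxdir',e,n,np.degrees(np.arctan2(n[1],n[0])))
o=(tl+tr)/2+n*.095; f('box centre',o,'comp',o+e*.080)
f('divider px', proj(s,o+e*.024-n*.089),proj(s,o+e*.14+n*.05),B((433,90)))
# lid front edge in both views: corners
for a,b in(((400,68),(378,192)),((770,25),(211,179))): f('lid corner',*tri(s,B(a),s2,b))
```

```text
Traceback (most recent call last):
numpy._core._exceptions._UFuncNoLoopError: ufunc 'multiply' did not contain a loop with signature matching types (dtype('<U7'), dtype('float64')) -> None
```

Run:
```python
from h import *
s=snap('top');s2=snap('scene')
A=lambda c:((c[0]+.5)/5-.5+135,(c[1]+.5)/5-.5+220)
B=lambda c:((c[0]-379.5)/2.5-.5+262,(c[1]+.5)/2.5-.5+180)
C=lambda c:((c[0]-379.5)/3-.5+465,(c[1]-304.5)/3-.5+250)
f=lambda *v:print(*[x if isinstance(x,str) else np.round(x,4) for x in v])
bl,br=on(s,A((65,345)),.075),on(s,A((264,344)),.075); f('binback',bl,br,np.linalg.norm(bl-br))
fl,fr=on(s,A((101,42)),.04),on(s,A((287,42)),.04); f('binfront',fl,fr,np.linalg.norm(fl-fr))
f('knee',on(s,A((72,218)),.075))
f('scene back',on(s2,C((441,325)),.075),on(s2,C((583,350)),.075))
for c in((162,197),(162,272),(240,197),(240,271)): f('ball',on(s,A(c),.0155))
tl,tr=on(s,B((448,288)),.105),on(s,B((746,250)),.105); f('box',tl,tr,np.linalg.norm(tl-tr))
e=(tl-tr)/np.linalg.norm(tl-tr); n=np.array([e[1],-e[0],0]); f('boxdir',e,n,np.degrees(np.arctan2(n[1],n[0])))
o=(tl+tr)/2+n*.095; f('box centre',o,'comp',o+e*.080)
f('divider px', proj(s,o+e*.024-n*.089),proj(s,o+e*.14+n*.05),B((433,90)))
for a,b in(((400,68),(378,192)),((770,25),(211,179))): f('lid corner',*tri(s,B(a),s2,b))
```

```text
binback [0.4646 0.3481 0.075 ] [0.4663 0.2545 0.075 ] 0.0936
binfront [0.6137 0.3505 0.04  ] [0.6149 0.2591 0.04  ] 0.0914
knee [0.5245 0.3479 0.075 ]
scene back [0.4751 0.2591 0.075 ] [0.4703 0.3525 0.075 ]
ball [0.5395 0.3248 0.0155]
ball [0.5022 0.323  0.0155]
ball [0.54   0.2859 0.0155]
ball [0.5032 0.2843 0.0155]
box [0.4539 0.0137 0.105 ] [ 0.4921 -0.2593  0.105 ] 0.2756
boxdir [-0.1384  0.9904  0.    ] [0.9904 0.1384 0.    ] 7.9536
box centre [ 0.5671 -0.1097  0.105 ] comp [ 0.556  -0.0305  0.105 ]
divider px [337.8922 286.0024] [280.5216 232.6835] [282.9 215.7]
lid corner [0.6203 0.0419 0.3013] 0.0005
lid corner [ 0.6593 -0.2435  0.2923] 0.0015
```

>>> step_arm(series=[0.351,-0.256,-0.06,16,0.351,-0.256,-0.06,16,0.351,-0.256,-0.06,16,0.351,-0.256,-0.06,16,0.351,-0.256,-0.06,16,0.351,-0.256,-0.06,16,0.351,-0.256,-0.06,16,0.351,-0.256,-0.06,16], claw=1)

```text
time: 1.3
position: [0.5106, 0.3456, 0.1435]
ee_rot: [-0.0, -0.01, 1.0, -0.001]
wrist_force: [-0.9, 0.3, -0.6]
finger_gap: 0.087
finger_force: 0.0
```

Run:
```python
from h import *
o=get_obs();print(o['position'],o['ee_rot'])
snap('wrist','w1')
```

```text
[0.51064797 0.34564941 0.14349503] [-1.87187533e-04 -1.00807806e-02  9.99948978e-01 -6.20058280e-04]
```

View pics/w1.png

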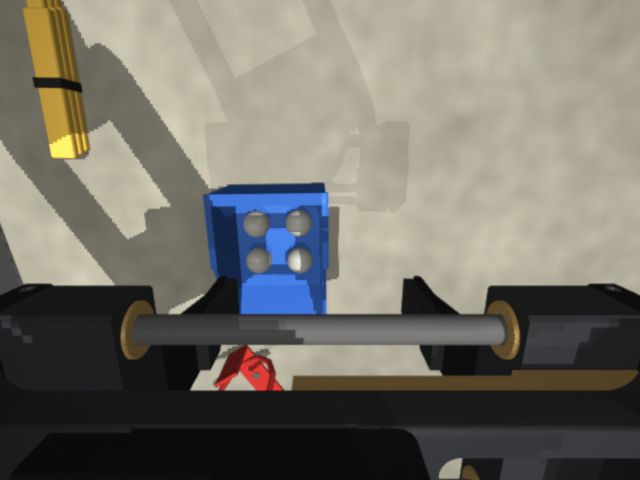

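>>> step_arm(series=[0,0,-0.05,0,0,0,-0.074,0,0,0,-0.074,0,0,0,-0.074,0])

```text
time: 1.85
position: [0.5081, 0.3503, 0.072]
ee_rot: [0.001, -0.013, 1.0, 0.001]
wrist_force: [0.1, -0.2, 1.3]
finger_gap: 0.0869
finger_force: 0.0
```

>>> step_arm(series=[0,0,0,0,0,0,0,0,0,0,0,0,0,0,0,0,0,0,0,0], claw=-1)

```text
time: 2.48
position: [0.5079, 0.3489, 0.0704]
ee_rot: [-0.0, -0.013, 1.0, -0.0]
wrist_force: [0.1, -0.3, -0.2]
finger_gap: 0.0451
finger_force: 0.0
```

Run:
```python
from h import *
o=get_obs();print(o['position'],o['finger_gap'],o['finger_force'],o['wrist_force'],o['wrist_torque'])
a=snap('top')['image'];b=snap('scene')['image']
z=lambda i,x,y,w,h,k:cv2.resize(i[y:y+h,x:x+w],None,fx=k,fy=k)[:,:,::-1]
cv2.imwrite('pics/p2.png',np.hstack([z(a,100,170,160,150,2.5),z(b,420,200,160,150,2.5)]))
```

```text
[0.50793684 0.34889114 0.07042094] 0.04511726314311411 0.0 [ 0.05053602 -0.25918657 -0.24049425] [0.01160931 0.07563234 0.06390042]
```

View pics/p2.png

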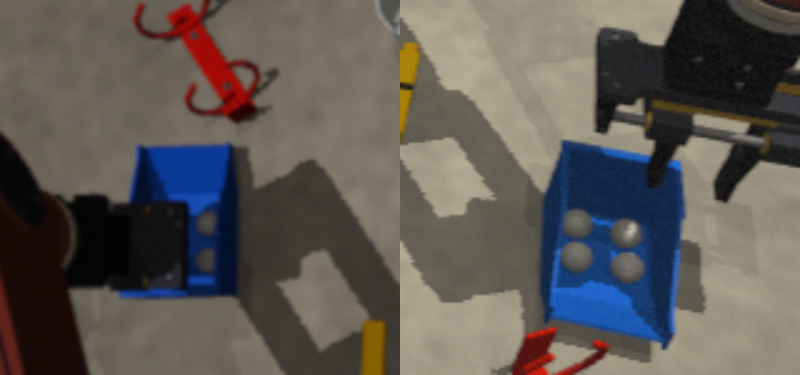

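>>> step_arm(series=[0,0,0,0,0,0,0,0,0,0,0,0,0,0,0,0,0,0,0,0,0,0,0,0,0,0,0,0])

```text
time: 3.45
position: [0.5079, 0.349, 0.0704]
ee_rot: [0.0, -0.013, 1.0, -0.0]
wrist_force: [-0.2, -0.3, 0.4]
finger_gap: 0.0006
finger_force: 0.0
```

>>> step_arm(series=[0,0,0.003,0,0,0,0.008,0,0,0,0.014,0,0,0,0.02,0,0,0,0.025,0,0,0,0.025,0])

```text
time: 4.2
position: [0.5083, 0.3492, 0.0962]
ee_rot: [0.001, -0.013, 1.0, 0.0]
wrist_force: [-0.6, 0.3, -0.4]
finger_gap: 0.0002
finger_force: 0.0
```

Run:
```python
from h import *
o=get_obs();print(o['position'],o['finger_gap'],o['finger_force'],o['wrist_force'],o['wrist_torque'])
a=snap('top')['image'];b=snap('scene')['image']
z=lambda i,x,y,w,h,k:cv2.resize(i[y:y+h,x:x+w],None,fx=k,fy=k)[:,:,::-1]
cv2.imwrite('pics/p3.png',np.hstack([z(a,100,170,160,150,2.5),z(b,420,200,160,150,2.5)]))
```

```text
[0.5083298  0.34917652 0.09615792] 0.00016790667195945428 0.0 [-0.55021598  0.32070628 -0.44612924] [-0.02271944  0.02456721 -0.00241356]
```

View pics/p3.png

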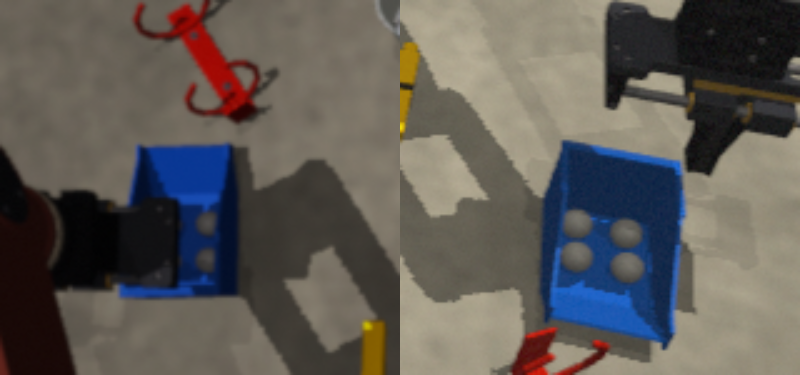

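Run:
```python
from h import *
s=snap('top');s2=snap('scene')
print(env.finger_overhang)
A=lambda c:((c[0]+.5)/5-.5+135,(c[1]+.5)/5-.5+220)
C=lambda c:((c[0]-379.5)/3-.5+465,(c[1]-304.5)/3-.5+250)
for a,b in(((65,345),(583,350)),((264,344),(441,325)),((101,42),(568,570)),((287,42),(422,540))):print(tri(s,A(a),s2,C(b)))
print(proj(s2,[.508,.349,.082]),proj(s2,[.508,.347,.075]),proj(s2,[.508,.347,.056]))
p=get_obs()['position'];print(p)
im=s2['image'][225:285,490:560,::-1];cv2.imwrite('pics/p4.png',cv2.resize(im,None,fx=8,fy=8))
```

```text
0.014
(array([0.46470168, 0.35235151, 0.06908267]), np.float64(0.004051150016504562))
(array([0.46630049, 0.25892979, 0.06617029]), np.float64(0.0038138058811691927))
(array([0.61639264, 0.35698128, 0.02094295]), np.float64(0.0003596353876338997))
(array([0.6181554 , 0.26682487, 0.01653308]), np.float64(0.0027166816935132706))
[532.13640045 275.15362101] [529.90847444 277.24985208] [526.83112142 283.43582688]
[0.50769199 0.34884101 0.09510104]
```

View pics/p4.png

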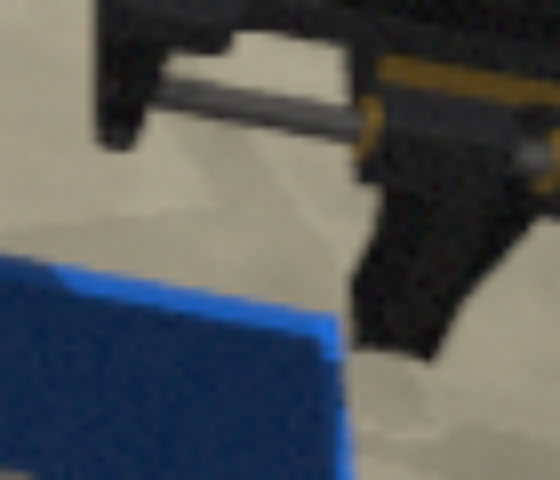

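Run:
```python
from h import *
from scipy.spatial.transform import Rotation as Ro
s=snap('top');s2=snap('scene');o=get_obs();w=snap('wrist')
H=np.array(w['hand_eye']);print(H.round(3).tolist(),w['intrinsics'][0][0])
def wray(p,q,uv,z):
    R=Ro.from_quat([q[1],q[2],q[3],q[0]]).as_matrix()
    d=R@H[:3,:3]@np.linalg.inv(w['intrinsics'])@[uv[0],uv[1],1]; c=R@H[:3,3]+p
    return (c+d*(z-c[2])/d[2]).round(4)
p,q=np.array([.5106,.3456,.1435]),[-1.87e-4,-.01008,.99995,-.00062]
for uv,z in(((205,193),.075),((327,185),.075),((328,193),.075),((326,310),.075),((256,224),.0155),((298,222),.0155),((258,261),.0155),((298,260),.0155)):print(uv,wray(p,q,uv,z))
# tip checks
print('tips p2',proj(s2,[.508,.3265,.056]),proj(s2,[.508,.3715,.056]),'seen 522,274 550,280')
print(proj(s,[.508,.349-.095,.13]),proj(s,[.508,.349-.095,.16]))
print(proj(s2,[0,0,0]),proj(s,[0,0,0]))
for n in (s,s2): print(n['R'],n['t'],np.linalg.det(n['R']), n['intrinsics'])
```

```text
[[-0.0, -0.962, -0.273, 0.075], [1.0, -0.0, 0.001, -0.0], [-0.001, -0.273, 0.962, -0.179], [0.0, 0.0, 0.0, 1.0]] 332.2218480153289
(205, 193) [0.4697 0.2593 0.075 ]
(327, 185) [0.462  0.3499 0.075 ]
(328, 193) [0.4679 0.3508 0.075 ]
(326, 310) [0.5639 0.3517 0.075 ]
(256, 224) [0.5061 0.285  0.0155]
(298, 222) [0.5034 0.3248 0.0155]
(258, 261) [0.5431 0.2858 0.0155]
(298, 260) [0.5413 0.3249 0.0155]
tips p2 [516.164169   281.09479482] [539.73012274 286.26671751] seen 522,274 550,280
[181.75099464 269.31648759] [177.84133805 268.51473754]
[399.0884285  149.37976436] [293.59149496 485.11181457]
[[ 1.25294184e-02 -9.99920132e-01  1.65630521e-03]
 [-9.93996920e-01 -1.26352131e-02 -1.08676005e-01]
 [ 1.08688253e-01 -2.84715132e-04 -9.94075843e-01]] [-0.06114634  0.5764629   1.14506018] 1.0000000000000002 [[476.52773762   0.         319.03812944]
 [  0.         476.52773762 245.21127209]
 [  0.           0.           1.        ]]
[[-0.31203436  0.95002124 -0.0097059 ]
 [ 0.65953016  0.20924663 -0.72196663]
 [-0.68385271 -0.23167973 -0.6918598 ]] [ 0.25736062 -0.27616813  1.35419692] 1.0000000000000002 [[437.36337454   0.         315.96897371]
 [  0.         437.36337454 238.57345757]
 [  0.           0.           1.        ]]
```

>>> step_arm(series=[0,0,0,0,0,0,0,0,0,0,0,0,0,0,0,0,0,0,0,0,0,0,0,0,0,0,0,0,0,0,0,0], claw=0)

```text
time: 5.55
position: [0.5079, 0.349, 0.0954]
ee_rot: [0.0, -0.013, 1.0, 0.0]
wrist_force: [0.3, 0.8, 0.3]
finger_gap: 0.0434
finger_force: 0.0
```

>>> step_arm(series=[0,0,-0.02,0,0,0,-0.042,0,0,0,-0.042,0,0,0,-0.042,0])

```text
time: 6.05
position: [0.5079, 0.3489, 0.0532]
ee_rot: [-0.0, -0.013, 1.0, -0.0]
wrist_force: [0.1, 0.5, 0.7]
finger_gap: 0.0435
finger_force: 0.0
```

>>> step_arm(series=[0,0,0,0,0,0,0,0,0,0,0,0,0,0,0,0,0,0,0,0,0,0,0,0], claw=-1)

```text
time: 6.8
position: [0.508, 0.3487, 0.0535]
ee_rot: [-0.0, -0.013, 1.0, -0.0]
wrist_force: [-0.5, -1.4, 2.0]
finger_gap: 0.0021
finger_force: 30.0
```

>>> step_arm(series=[0,0,0.003,0,0,0,0.009,0,0,0,0.017,0,0,0,0.026,0,0,0,0.033,0,0,0,0.038,0,0,0,0.04,0,0,0,0.04,0])

```text
time: 7.8
position: [0.5078, 0.3489, 0.0934]
ee_rot: [-0.0, -0.013, 1.0, -0.0]
wrist_force: [-0.4, -0.7, -4.6]
finger_gap: 0.0022
finger_force: 31.1
```

Run:
```python
from h import *
o=get_obs();print(o['position'],o['finger_gap'],o['finger_force'],o['wrist_force'],o['wrist_torque'])
a=snap('top')['image'];b=snap('scene')['image']
z=lambda i,x,y,w,h,k:cv2.resize(i[y:y+h,x:x+w],None,fx=k,fy=k)[:,:,::-1]
cv2.imwrite('pics/p5.png',np.hstack([z(a,100,170,160,150,2.5),z(b,420,200,160,150,2.5)]))
```

```text
[0.50784366 0.34894604 0.09338901] 0.0021542110786743882 31.09092816710472 [-0.42734457 -0.71143549 -4.63969351] [ 0.07405211  0.04655492 -0.0189628 ]
```

View pics/p5.png

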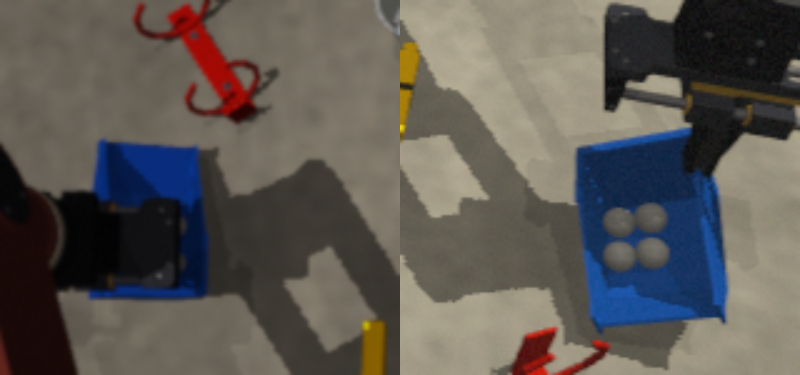

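>>> step_arm(series=[0,0,-0.006,0,0,0,-0.014,0,0,0,-0.022,0,0,0,-0.03,0,0,0,-0.036,0,0,0,-0.041,0,0,0,-0.041,0])

```text
time: 8.78
position: [0.5083, 0.3495, 0.0536]
ee_rot: [0.0, -0.013, 1.0, 0.001]
wrist_force: [-3.2, 2.1, 10.4]
finger_gap: 0.002
finger_force: 30.0
```

>>> step_arm(series=[0,0,0,0,0,0,0,0,0,0,0,0,0,0,-0.008,0,0,0,-0.016,0,0,0,-0.016,0], claw=-0.7)

```text
time: 9.52
position: [0.5069, 0.3484, 0.0349]
ee_rot: [-0.001, -0.013, 1.0, -0.001]
wrist_force: [0.1, 0.5, 0.2]
finger_gap: 0.0133
finger_force: 0.0
```

Run:
```python
from h import *
o=get_obs();print(o['position'],o['finger_gap'],o['wrist_force'])
s=snap('top','t6');s2=snap('scene','s6')
def blue(im):
    h=cv2.cvtColor(im,cv2.COLOR_RGB2HSV);m=cv2.inRange(h,(108,150,40),(125,255,255))
    c=max(cv2.findContours(m,0,2)[0],key=cv2.contourArea);return cv2.approxPolyDP(c,3,True)[:,0].tolist()
print(blue(s['image']),blue(s2['image']))
print('ball-ish grey in scene: compare')
print(blue(cv2.imread('pics/top0.png')[:,:,::-1].copy()),blue(cv2.imread('pics/scene0.png')[:,:,::-1].copy()))
```

```text
[0.50689052 0.34838945 0.03487918] 0.01331381449548124 [0.05383891 0.46513229 0.23110258]
[[190, 227], [154, 228], [150, 253], [185, 253], [186, 262], [180, 262], [180, 270], [185, 269], [186, 276], [180, 277], [178, 287], [148, 287], [193, 287]] [[486, 257], [482, 269], [486, 273], [483, 276], [481, 272], [482, 278], [478, 280], [479, 329], [488, 327], [527, 338], [532, 273], [523, 289], [517, 280], [523, 273], [515, 270], [518, 265], [499, 261], [494, 267], [489, 262], [492, 258]]
ball-ish grey in scene: compare
[[155, 228], [148, 288], [190, 287], [188, 255], [192, 229]] [[488, 257], [478, 280], [478, 326], [494, 326], [496, 330], [512, 331], [525, 338], [533, 286], [529, 264], [502, 259], [495, 262], [497, 258]]
```

>>> step_arm(series=[0,0,0,0,0,0,0,0,0,0,0,0,0,0,0,0], claw=-1)

```text
time: 10.12
position: [0.5082, 0.3493, 0.0368]
ee_rot: [0.0, -0.013, 1.0, 0.0]
wrist_force: [0.7, 1.4, 0.1]
finger_gap: 0.003
finger_force: 30.0
```

>>> step_arm(series=[0,0,0.003,0,0,0,0.009,0,0,0,0.017,0,0,0,0.025,0,0,0,0.03,0,0,0,0.03,0])

```text
time: 10.88
position: [0.5084, 0.3492, 0.0672]
ee_rot: [0.001, -0.013, 1.0, 0.0]
wrist_force: [0.1, 0.0, -4.6]
finger_gap: 0.0028
finger_force: 30.0
```

```bash
cat >> h.py <<'E'
def blue(im,eps=3):
    h=cv2.cvtColor(im,cv2.COLOR_RGB2HSV);m=cv2.inRange(h,(108,150,40),(125,255,255))
    c=max(cv2.findContours(m,0,2)[0],key=cv2.contourArea);return cv2.approxPolyDP(c,eps,True)[:,0].tolist()
def balls(im,box):
    x,y,w,h=box;g=im[y:y+h,x:x+w].astype(int);m=((g.max(2)-g.min(2)<28)&(g.max(2)>70)).astype(np.uint8)
    n,_,st,c=cv2.connectedComponentsWithStats(m);return [(int(a[4]),(b+[x,y]).round(1).tolist()) for a,b in zip(st[1:],c[1:]) if a[4]>15]
def bin_at(xc,yc,zb,yaw,pitch=0,roll=0):
    from scipy.spatial.transform import Rotation as Ro
    R=Ro.from_euler('ZYX',[yaw,pitch,roll],degrees=True).as_matrix()  # x axis = bin x (to back)
    P=np.array([[.075,.045,.0375],[.075,-.045,.0375],[-.075,.045,-.0115],[-.075,-.045,-.0115]])
    return np.array([xc,yc,zb+.0375])+P@R.T
E
python3 - <<'E'
from h import *
o=get_obs();print(o['position'],o['finger_gap'],o['wrist_force'],o['wrist_torque'])
s=snap('top','t7');s2=snap('scene','s7')
print(blue(s['image']),blue(s2['image']))
dz=o['position'][2]-.035
for r in(0,10,20):
    X=bin_at(.543,.305,dz,181,0,r); print(r,[proj(s,x).round().tolist() for x in X],[proj(s2,x).round().tolist() for x in X])
E
```

```text
[0.50842336 0.34920056 0.06724664] 0.002799253674906097 [ 0.14520233  0.00725561 -4.62334091] [ 0.34255119  0.06904453 -0.03762712]
[[151, 226], [147, 251], [182, 252], [182, 262], [175, 265], [177, 270], [182, 269], [182, 277], [175, 278], [174, 286], [143, 287], [190, 286], [188, 226]] [[489, 247], [482, 269], [482, 319], [494, 318], [531, 328], [538, 271], [533, 279], [528, 279], [526, 269], [531, 261], [527, 254], [504, 250], [500, 256], [497, 248]]
0 [[182.0, 287.0], [142.0, 287.0], [189.0, 225.0], [152.0, 225.0]] [[489.0, 243.0], [536.0, 252.0], [480.0, 315.0], [531.0, 326.0]]
10 [[178.0, 287.0], [141.0, 287.0], [189.0, 225.0], [154.0, 226.0]] [[494.0, 241.0], [537.0, 256.0], [481.0, 312.0], [528.0, 328.0]]
20 [[173.0, 287.0], [141.0, 287.0], [188.0, 224.0], [157.0, 226.0]] [[499.0, 240.0], [538.0, 259.0], [482.0, 309.0], [524.0, 330.0]]
```

>>> step_arm(series=[0,0,-0.008,0,0,0,-0.017,0,0,0,-0.025,0,0,0,-0.03,0,0,0,-0.031,0,0,0,-0.031,0])

```text
time: 11.72
position: [0.5078, 0.3491, 0.0367]
ee_rot: [-0.0, -0.013, 1.0, -0.0]
wrist_force: [-5.8, -2.4, 6.3]
finger_gap: 0.0027
finger_force: 30.0
```

>>> step_arm(series=[0,0,0,0,0,0,0,0,0,0,0,0,0,0,0.02,0,0,0,0.06,0,0,0,0.07,0,0,0,0.07,-10,0,0,0.07,-20], claw=-0.5)

```text
time: 12.72
position: [0.508, 0.349, 0.106]
ee_rot: [0.0, 0.164, 0.986, 0.0]
wrist_force: [0.2, 0.2, -0.1]
finger_gap: 0.0214
finger_force: 0.0
```

>>> step_arm(series=[0,0,0,-10.5,0,0,0,-21,0,0,0,-31.5,0,0,0,-42,0,0,0,-52.5,0,0,0,-63,0,0,0,-73.5,0,0,0,-84])

```text
time: 13.72
position: [0.5078, 0.3489, 0.1055]
ee_rot: [-0.0, 0.782, 0.623, -0.0]
wrist_force: [-0.5, -0.3, -0.3]
finger_gap: 0.0218
finger_force: 0.0
```

>>> step_arm(series=[0,0,0,-10.5,0,0,0,-21,0,0,0,-31.5,0,0,0,-42,0,0,0,-52.5,0,0,0,-63,0,0,0,-73.5,0,0,0,-76])

```text
time: 14.72
position: [0.5078, 0.3489, 0.1055]
ee_rot: [0.0, 1.0, 0.011, -0.0]
wrist_force: [-0.3, 0.9, -0.1]
finger_gap: 0.0215
finger_force: 0.0
```

Run:
```python
from h import *
o=get_obs();print(o['position'],o['ee_rot'],o['finger_gap'],o['qpos'].round(2))
s=snap('top','t8');s2=snap('scene','s8')
print(blue(s['image']),blue(s2['image']))
X=bin_at(.543,.305,0,181); print([proj(s,x).round().tolist() for x in X],[proj(s2,x).round().tolist() for x in X])
```

```text
[0.5077913  0.34887593 0.10551542] [ 4.51792445e-05  9.99936833e-01  1.12393274e-02 -7.33457182e-05] 0.021505621588500532 [ 0.47  0.29  1.64 -0.    1.22  2.02]
[[191, 228], [155, 229], [152, 251], [158, 246], [170, 251], [170, 282], [149, 284], [148, 288], [193, 287]] [[486, 256], [482, 270], [485, 272], [481, 272], [478, 281], [478, 325], [483, 321], [485, 327], [487, 324], [488, 328], [525, 337], [532, 266], [529, 269], [530, 264], [491, 260]]
[[186.0, 287.0], [147.0, 287.0], [193.0, 227.0], [156.0, 227.0]] [[485.0, 254.0], [530.0, 263.0], [476.0, 325.0], [525.0, 336.0]]
```

>>> step_arm(series=[0,0,-0.04,0,0,0,-0.069,0,0,0,-0.069,0,0,0,-0.069,0])

```text
time: 15.32
position: [0.5087, 0.3494, 0.0377]
ee_rot: [-0.0, 1.0, 0.013, 0.001]
wrist_force: [0.1, 0.7, 0.2]
finger_gap: 0.0213
finger_force: 0.0
```

>>> step_arm(series=[0,0,0,0,0,0,0,0,0,0,0,0,0,0,0,0,0,0,0.003,0,0,0,0.009,0,0,0,0.017,0,0,0,0.027,0], claw=-1)

```text
time: 16.32
position: [0.5077, 0.3489, 0.0637]
ee_rot: [0.0, 1.0, 0.013, -0.0]
wrist_force: [0.8, -0.2, -4.2]
finger_gap: 0.0029
finger_force: 30.0
```

>>> step_arm(series=[0,0,0.012,0,0,0,0.026,0,0,0,0.042,0,0,0,0.058,0,0,0,0.074,0,0,0,0.088,0,0,0,0.098,0,0,0,0.104,0])

```text
time: 17.32
position: [0.5081, 0.349, 0.1681]
ee_rot: [-0.0, 1.0, 0.013, 0.0]
wrist_force: [-0.3, -0.4, -3.8]
finger_gap: 0.0026
finger_force: 30.0
```

Run:
```python
from h import *
o=get_obs();print(o['position'],o['finger_gap'],o['finger_force'],o['wrist_force'],o['wrist_torque'])
s=snap('top','t9');s2=snap('scene','s9')
print(blue(s['image']),blue(s2['image']))
dz=o['position'][2]-.036
for r,p in((0,0),(0,10),(5,0)):
    X=bin_at(.543,.305,dz,181,p,r); print(r,p,[proj(s,x).round().tolist() for x in X],[proj(s2,x).round().tolist() for x in X])
```

```text
[0.50806308 0.34902468 0.16811793] 0.0026262328145365064 29.9972140789032 [-0.32336916 -0.39716515 -3.76672463] [0.12240887 0.28897625 0.00361249]
[[175, 219], [135, 220], [130, 246], [143, 248], [148, 244], [169, 249], [169, 258], [160, 262], [169, 269], [157, 285], [134, 282], [125, 286], [178, 285]] [[503, 209], [495, 234], [497, 283], [512, 281], [513, 285], [548, 290], [550, 295], [559, 238], [556, 232], [552, 242], [546, 240], [550, 221], [545, 220], [551, 217], [524, 212], [523, 218], [521, 211]]
0 0 [[168.0, 286.0], [125.0, 286.0], [177.0, 219.0], [136.0, 219.0]] [[503.0, 206.0], [554.0, 215.0], [495.0, 280.0], [550.0, 292.0]]
0 10 [[170.0, 289.0], [127.0, 289.0], [175.0, 217.0], [134.0, 217.0]] [[501.0, 209.0], [551.0, 218.0], [497.0, 276.0], [553.0, 287.0]]
5 0 [[166.0, 286.0], [124.0, 286.0], [177.0, 218.0], [138.0, 219.0]] [[505.0, 204.0], [555.0, 216.0], [495.0, 279.0], [549.0, 293.0]]
```

>>> step_arm(series=[0,-0.003,0,4,0,-0.01,0,11,0,-0.02,0,20,0,-0.035,0,30,0,-0.05,0,40,0,-0.068,0,50,0,-0.086,0,60,0,-0.104,0,70])

```text
time: 18.42
position: [0.5072, 0.2441, 0.1665]
ee_rot: [-0.0, 0.81, 0.586, -0.001]
wrist_force: [-0.7, -0.2, -4.3]
finger_gap: 0.0026
finger_force: 30.0
```

>>> step_arm(series=[0.003,-0.018,0,10,0.006,-0.036,0,20,0.009,-0.054,0,30,0.012,-0.072,0,40,0.015,-0.09,0,50,0.018,-0.108,0,60,0.021,-0.126,0,70,0.024,-0.144,0,80])

```text
time: 19.42
position: [0.5314, 0.1001, 0.1666]
ee_rot: [-0.001, 0.244, 0.97, -0.001]
wrist_force: [0.1, 0.7, -3.7]
finger_gap: 0.0027
finger_force: 30.0
```

>>> step_arm(series=[0.005,-0.02,0,10,0.012,-0.042,0,20,0.02,-0.066,0,28,0.029,-0.09,0,33,0.038,-0.114,0,36,0.046,-0.136,0,37,0.051,-0.154,0,37,0.054,-0.165,0,37])

```text
time: 20.42
position: [0.5858, -0.0649, 0.167]
ee_rot: [-0.0, -0.073, 0.997, 0.0]
wrist_force: [-0.6, -0.7, -3.6]
finger_gap: 0.0025
finger_force: 30.0
```

Run:
```python
from h import *
o=get_obs();p=o['position'];q=o['ee_rot'];print(p,q,o['finger_gap'],o['wrist_force'],o['wrist_torque'],o['qpos'].round(2))
yt=np.degrees(np.arctan2(q[2]**2-q[1]**2,2*q[1]*q[2]));print('tool yaw',yt)
s=snap('top','t10');s2=snap('scene','s10')
print(blue(s['image']),blue(s2['image']))
o=np.array([.5671,-.1097,0]);e=np.array([-.1384,.9904,0]);n=np.array([.9904,.1384,0])
print('front lip target y_tb; bin model:')
a=np.radians(yt+88.7-180+181-1.0+180-180); 
for pit in(0,10):
  yaw=yt+88.7+181; R=np.array([[np.cos(np.radians(yaw)),-np.sin(np.radians(yaw))],[np.sin(np.radians(yaw)),np.cos(np.radians(yaw))]])
  c=p[:2]-R@[.035,-.044] ; X=bin_at(c[0],c[1],p[2]-.036,yaw,pit)
  print(pit,yaw,c,'tb',(c-o[:2])@n[:2],(c-o[:2])@e[:2],[proj(s,x).round().tolist() for x in X],[proj(s2,x).round().tolist() for x in X])
```

```text
[ 0.5857858  -0.06489419  0.16696865] [-4.34620662e-04 -7.32909850e-02  9.97310504e-01  4.69585293e-05] 0.0025405713886289894 [-0.64831011 -0.71752565 -3.64562   ] [-0.09227512  0.00900867 -0.11877618] [-0.24  0.17  1.66 -0.    1.32 -1.96]
tool yaw 98.40606614884301Traceback (most recent call last):
  File "<stdin>", line 5, in <module>
  File "h.py", line 20, in blue
    c=max(cv2.findContours(m,0,2)[0],key=cv2.contourArea);return cv2.approxPolyDP(c,eps,True)[:,0].tolist()
ValueError: max() iterable argument is empty
```

Run:
```python
from h import *
w=snap('wrist')['image'][:,:,::-1]
a=cv2.imread('pics/t10.png');b=cv2.imread('pics/s10.png') if __import__('os').path.exists('pics/s10.png') else snap('scene')['image'][:,:,::-1]
o=np.zeros((600,800,3),np.uint8)
o[:300,:400]=cv2.resize(w,(400,300),interpolation=cv2.INTER_AREA)
o[:300,400:]=cv2.resize(a[140:320,200:440],(400,300));o[300:,:400]=cv2.resize(b[110:335,170:470],(400,300))
o[300:,400:]=cv2.resize(w[100:340,160:480],(400,300))
cv2.imwrite('pics/p9.png',o)
```

```text
(no output)
```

View pics/p9.png

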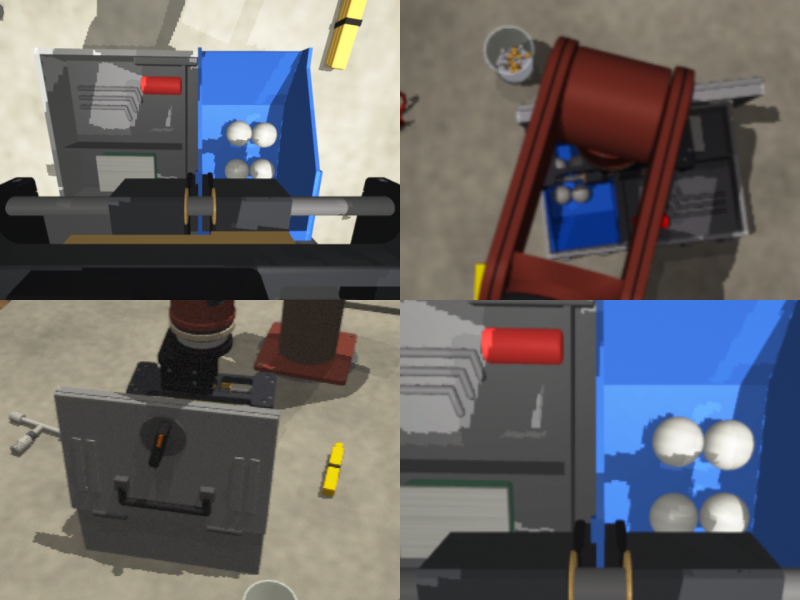

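```bash
cat >> h.py <<'E'
def wray(o,w,uv,z):
    from scipy.spatial.transform import Rotation as Ro
    H=np.array(w['hand_eye']);q=o['ee_rot'];R=Ro.from_quat([q[1],q[2],q[3],q[0]]).as_matrix()
    d=R@H[:3,:3]@np.linalg.inv(w['intrinsics'])@[uv[0],uv[1],1]; c=R@H[:3,3]+o['position']
    return (c+d*(z-c[2])/d[2]).round(4)
TB=lambda X:np.round([(X[0]-.5671)*.9904+(X[1]+.1097)*.1384,-(X[0]-.5671)*.1384+(X[1]+.1097)*.9904],4)
E
python3 - <<'E'
from h import *
o=get_obs();w=snap('wrist','w10')
im=w['image']
for uv,z,n in(((57,80),.105,'rim R front'),((305,85),.105,'rim near divider'),((322,80),.171,'side top front (z40)'),((499,77),.171,'side top front R'),((303,150),.1,'divider')):
    X=wray(o,w,uv,z);print(n,X,TB(X))
# rim edge profile along a few columns
g=cv2.cvtColor(im,cv2.COLOR_RGB2GRAY)
for c in(120,200,290):print(c,g[60:110,c].tolist())
h=cv2.cvtColor(im,cv2.COLOR_RGB2HSV);m=cv2.inRange(h,(100,120,60),(125,255,255))
for c in(330,380,430,470):r=np.where(m[:,c])[0];print(c,r[:3],X:=wray(o,w,(c,r[0]),.157),TB(X))
E
```

```text
rim R front [ 0.4943 -0.2538  0.105 ] [-0.092  -0.1326]
rim near divider [ 0.4733 -0.0908  0.105 ] [-0.0903  0.0317]
side top front (z40) [ 0.4805 -0.0788  0.171 ] [-0.0815  0.0426]
side top front R [0.4667 0.0053 0.171 ] [-0.0835  0.1278]
divider [ 0.5149 -0.0868  0.1   ] [-0.0485  0.0299]
120 [223, 223, 223, 224, 223, 223, 223, 223, 222, 223, 222, 223, 223, 223, 223, 223, 220, 189, 153, 142, 142, 142, 141, 141, 142, 141, 139, 107, 78, 71, 71, 70, 71, 72, 71, 71, 73, 87, 92, 92, 93, 92, 92, 92, 92, 92, 92, 92, 92, 93]
200 [136, 137, 136, 137, 137, 137, 139, 138, 139, 140, 140, 140, 139, 127, 121, 120, 120, 120, 123, 143, 151, 152, 152, 152, 153, 153, 153, 152, 136, 96, 75, 73, 72, 72, 72, 73, 72, 74, 85, 98, 103, 103, 103, 103, 102, 103, 103, 103, 103, 103]
290 [218, 218, 218, 218, 218, 218, 218, 218, 218, 218, 218, 218, 219, 219, 219, 220, 220, 220, 220, 219, 204, 159, 136, 134, 134, 133, 133, 134, 134, 132, 110, 78, 75, 87, 91, 90, 90, 89, 89, 88, 87, 87, 86, 71, 72, 83, 90, 91, 92, 92]
330 [82 83 84] [ 0.4783 -0.0748  0.157 ] [-0.0831  0.0469]
380 [82 83 84] [ 0.4745 -0.049   0.157 ] [-0.0833  0.0729]
430 [82 83 84] [ 0.4707 -0.0232  0.157 ] [-0.0835  0.099 ]
470 [83 84 85] [ 0.4681 -0.0024  0.157 ] [-0.0832  0.12  ]
```

>>> step_arm(series=[0.003,-0.006,0,0,0.003,-0.006,-0.008,0,0.003,-0.006,-0.02,0,0.003,-0.006,-0.034,0,0.003,-0.006,-0.048,0,0.003,-0.006,-0.06,0,0.003,-0.006,-0.067,0,0.003,-0.006,-0.067,0])

```text
time: 21.62
position: [0.5885, -0.0699, 0.0997]
ee_rot: [-0.001, -0.074, 0.997, 0.0]
wrist_force: [-0.2, 0.5, -3.8]
finger_gap: 0.0024
finger_force: 30.0
```

```bash
cat > w.py <<'E'
from h import *
import sys
o=get_obs();w=snap('wrist',sys.argv[1]);im=w['image']
print(o['position'].round(4),o['finger_gap'].round(4),o['wrist_force'].round(1),o['wrist_torque'].round(2))
h=cv2.cvtColor(im,cv2.COLOR_RGB2HSV);m=cv2.inRange(h,(100,120,50),(125,255,255))
for c in(350,400,450):
    r=np.where(m[:,c])[0]
    if len(r): print(c,r[0],[TB(wray(o,w,(c,r[0]),z)).tolist() for z in(.087,.095)])
print(balls(im,(240,60,300,220)))
g=cv2.cvtColor(im,cv2.COLOR_RGB2GRAY)
n=cv2.HoughCircles(cv2.medianBlur(g[:,:],3),cv2.HOUGH_GRADIENT,1,20,param1=100,param2=18,minRadius=12,maxRadius=32)
print(None if n is None else [c.round().tolist() for c in n[0] if 250<c[0]<560 and c[1]<300])
E
python3 w.py w11
```

```text
Traceback (most recent call last):
  File "w.py", line 4, in <module>
    print(o['position'].round(4),o['finger_gap'].round(4),o['wrist_force'].round(1),o['wrist_torque'].round(2))
                                 ^^^^^^^^^^^^^^^^^^^^^
AttributeError: 'float' object has no attribute 'round'
```

>>> step_arm(series=[-0.005,-0.001,0,0,-0.009,-0.001,0.003,0,-0.0115,-0.0015,0.01,0,-0.014,-0.002,0.017,0,-0.017,-0.0025,0.024,0,-0.02,-0.003,0.031,0,-0.02,-0.003,0.031,0])

```text
time: 22.55
position: [0.5691, -0.0733, 0.1323]
ee_rot: [0.0, -0.074, 0.997, -0.0]
wrist_force: [3.7, -0.7, -2.1]
finger_gap: 0.0029
finger_force: 30.0
```

```bash
sed -i "s/o\['finger_gap'\].round(4)/o['finger_gap']/" w.py; python3 w.py w12
```

```text
[ 0.5691 -0.0733  0.1323] 0.0028908344154869566 [ 3.7 -0.7 -2.1] [-0.13 -0.78 -0.31]
350 123 [[-0.0832, 0.0542], [-0.0827, 0.0535]]
400 124 [[-0.0829, 0.0861], [-0.0823, 0.0843]]
450 125 [[-0.0826, 0.1181], [-0.0821, 0.1152]]
[(28431, [420.1, 126.7]), (18, [327.4, 71.3]), (6592, [271.9, 204.8]), (4573, [410.1, 214.1])]
[[430.0, 232.0, 19.0], [390.0, 234.0, 19.0], [392.0, 200.0, 21.0], [426.0, 194.0, 18.0]]
```

```bash
cat > lip.py <<'E'
from h import *
import sys
o=get_obs();w=snap('wrist',sys.argv[1]);im=w['image']
h=cv2.cvtColor(im,cv2.COLOR_RGB2HSV);m=cv2.inRange(h,(100,120,40),(128,255,255))
r0=np.where(m[:,400])[0][0]
from scipy.spatial.transform import Rotation as Ro
for r in range(r0+1,r0+60,8):
    c=np.where(m[r])[0];print(r,c.min(),c.max(),[round(float(np.linalg.norm(wray(o,w,(c.min(),r),z)-wray(o,w,(c.max(),r),z))),4) for z in(.09,.1,.11,.12)])
for z in(.09,.1,.11,.12):print(z,TB(wray(o,w,(400,r0),z)))
g=cv2.cvtColor(im,cv2.COLOR_RGB2GRAY);print('col 200',g[r0-40:r0+40:2,200].tolist())
print('rim z.105 row->', [(r,TB(wray(o,w,(200,r),.105)).tolist()) for r in range(100,160,10)])
E
python3 lip.py w13
```

```text
125 319 471 [0.0956, 0.0913, 0.0869, 0.0826]
133 318 471 [0.0968, 0.0925, 0.0881, 0.0838]
141 318 470 [0.0968, 0.0925, 0.0881, 0.0836]
149 318 472 [0.0987, 0.0942, 0.0899, 0.0853]
157 318 474 [0.1006, 0.096, 0.0915, 0.087]
165 318 476 [0.1026, 0.098, 0.0933, 0.0887]
173 318 478 [0.1045, 0.0999, 0.0951, 0.0904]
181 318 481 [0.1073, 0.1024, 0.0976, 0.0927]
0.09 [-0.0827  0.0854]
0.1 [-0.082   0.0831]
0.11 [-0.0813  0.0808]
0.12 [-0.0806  0.0785]
col 200 [138, 138, 119, 118, 117, 117, 118, 117, 123, 131, 131, 204, 224, 221, 105, 72, 72, 95, 101, 145, 158, 157, 158, 157, 157, 157, 147, 143, 143, 142, 142, 142, 141, 141, 142, 142, 142, 141, 140, 111]
rim z.105 row-> [(100, [-0.0937, -0.034]), (110, [-0.0883, -0.0345]), (120, [-0.0828, -0.035]), (130, [-0.0773, -0.0355]), (140, [-0.0717, -0.0359]), (150, [-0.066, -0.0365])]
```

>>> step_arm(series=[-0.005,-0.0007,0.006,0,-0.01,-0.0015,0.012,0,-0.015,-0.002,0.018,0,-0.02,-0.003,0.023,0,-0.025,-0.0035,0.027,0,-0.025,-0.0035,0.027,0])

```text
time: 23.4
position: [0.5435, -0.0766, 0.1587]
ee_rot: [-0.0, -0.074, 0.997, -0.0]
wrist_force: [3.1, 0.9, -2.6]
finger_gap: 0.0025
finger_force: 30.0
```

```bash
python3 lip.py w14
python3 - <<'E'
from h import *
o=get_obs();print(o['position'],TB(o['position']),o['wrist_force'],o['wrist_torque'],o['finger_gap'])
a=cv2.imread('pics/w14.png');t=snap('top','t14')['image'][:,:,::-1]
cv2.imwrite('pics/p10.png',np.hstack([a[40:340,200:560],cv2.resize(t[170:310,260:440],(386,300))]))
E
```

```text
171 318 449 [0.0958, 0.092, 0.0881, 0.0842]
179 318 450 [0.0972, 0.0933, 0.0894, 0.0854]
187 318 454 [0.1008, 0.0967, 0.0926, 0.0887]
195 318 458 [0.1044, 0.1003, 0.096, 0.0918]
203 318 461 [0.1075, 0.103, 0.0987, 0.0944]
211 317 465 [0.1119, 0.1074, 0.1029, 0.0984]
219 317 469 [0.1157, 0.1111, 0.1064, 0.1017]
227 317 473 [0.1195, 0.1147, 0.11, 0.105]
0.09 [-0.0785  0.0941]
0.1 [-0.0792  0.0917]
0.11 [-0.0797  0.0893]
0.12 [-0.0803  0.087 ]
col 200 [220, 221, 221, 221, 223, 221, 191, 205, 147, 220, 221, 222, 220, 167, 153, 153, 153, 153, 153, 152, 152, 153, 152, 152, 152, 151, 151, 151, 151, 151, 150, 103, 110, 136, 125, 137, 149, 148, 104, 68]
rim z.105 row-> [(100, [-0.1228, -0.0428]), (110, [-0.1167, -0.0434]), (120, [-0.1106, -0.0439]), (130, [-0.1044, -0.0445]), (140, [-0.098, -0.045]), (150, [-0.0915, -0.0456])]
[ 0.54353109 -0.07661477  0.15839886] [-0.0188  0.036 ] [ 2.3156961  -0.60898974 -3.29011679] [-0.05294774 -0.72820367 -0.21815946] 0.002752990757224932
```

View pics/p10.png

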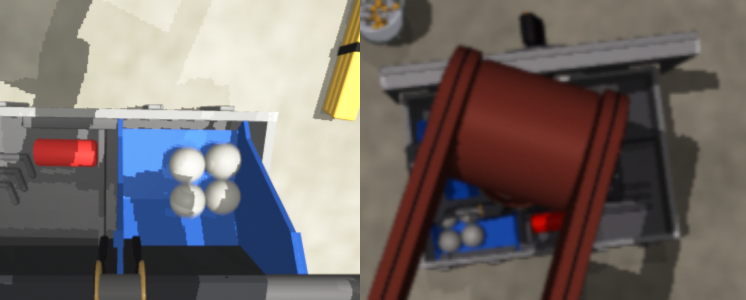

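>>> step_arm(series=[0.004,0.0005,-0.006,0,0.004,0.0005,-0.013,0,0.004,0.0005,-0.02,0,0.004,0.0005,-0.025,0,0.004,0.0005,-0.025,0])

```text
time: 24.12
position: [0.5474, -0.0759, 0.1327]
ee_rot: [-0.001, -0.074, 0.997, 0.0]
wrist_force: [1.3, -0.4, -4.1]
finger_gap: 0.0026
finger_force: 30.0
```

>>> step_arm(series=[-0.002,0,0.001,0,-0.008,-0.001,0.006,0,-0.014,-0.002,0.011,0,-0.02,-0.003,0.015,0,-0.026,-0.0035,0.019,0,-0.031,-0.0045,0.021,0,-0.036,-0.005,0.022,0,-0.036,-0.005,0.022,0])

```text
time: 25.12
position: [0.5119, -0.0811, 0.1557]
ee_rot: [0.0, -0.074, 0.997, -0.0]
wrist_force: [2.0, 0.7, -4.1]
finger_gap: 0.0031
finger_force: 30.0
```

```bash
python3 lip.py w15; python3 w.py w15b|tail -2; python3 -c "
from h import *
o=get_obs();print(o['position'],TB(o['position']),o['wrist_force'],o['wrist_torque'])"
```

```text
230 317 445 [0.0972, 0.0932, 0.0893, 0.0852]
238 317 453 [0.1039, 0.0997, 0.0954, 0.0912]
246 317 459 [0.1093, 0.1048, 0.1004, 0.0958]
254 316 467 [0.1171, 0.1123, 0.1075, 0.1027]
262 317 474 [0.1225, 0.1175, 0.1125, 0.1076]
270 316 482 [0.1305, 0.125, 0.1198, 0.1144]
278 314 492 [0.1409, 0.1351, 0.1294, 0.1235]
286 317 495 [0.1418, 0.1361, 0.1303, 0.1245]
0.09 [-0.0669  0.0966]
0.1 [-0.0693  0.094 ]
0.11 [-0.0717  0.0915]
0.12 [-0.0741  0.089 ]
col 200 [116, 79, 84, 196, 215, 214, 214, 179, 148, 111, 91, 90, 90, 90, 89, 89, 89, 89, 89, 88, 79, 62, 74, 82, 72, 86, 86, 75, 62, 77, 80, 75, 84, 83, 64, 66, 84, 76, 81, 84]
rim z.105 row-> [(100, [-0.1544, -0.0418]), (110, [-0.1484, -0.0424]), (120, [-0.1423, -0.0429]), (130, [-0.1361, -0.0435]), (140, [-0.1298, -0.0441]), (150, [-0.1235, -0.0446])]
[(52461, [398.7, 153.6]), (39, [332.8, 82.1]), (2600, [272.8, 255.6])]
[[416.0, 250.0, 17.0], [382.0, 250.0, 16.0], [380.0, 218.0, 16.0], [416.0, 218.0, 20.0]]
[ 0.51198997 -0.0810649   0.15551265] [-0.0506  0.036 ] [ 2.42322259  0.1507116  -3.96723612] [-0.12143088 -0.59466407 -0.1178948 ]
```

>>> step_arm(series=[0.006,0.001,0,0,0.014,0.002,0,0,0.022,0.003,0,0,0.03,0.004,0,0,0.038,0.005,0,0,0.046,0.006,0,0,0.054,0.0075,0,0,0.06,0.008,0,0])

```text
time: 26.22
position: [0.5719, -0.073, 0.1553]
ee_rot: [-0.001, -0.074, 0.997, -0.0]
wrist_force: [-4.0, -0.8, -0.6]
finger_gap: 0.0026
finger_force: 30.0
```

```bash
python3 lip.py w16|head -3; python3 w.py w16b|tail -2; python3 -c "
from h import *
o=get_obs();print(o['position'],TB(o['position']),o['wrist_force'],o['wrist_torque'])"
```

```text
215 318 437 [0.0891, 0.0854, 0.0818, 0.0782]
223 318 443 [0.0942, 0.0904, 0.0865, 0.0826]
231 318 450 [0.1002, 0.096, 0.0919, 0.0879]
[(51989, [396.1, 154.0]), (17, [327.6, 74.8])]
[[384.0, 136.0, 17.0], [382.0, 170.0, 15.0], [418.0, 136.0, 16.0], [412.0, 168.0, 16.0]]
[ 0.57217794 -0.07300006  0.15525793] [0.0101 0.0356] [ 0.73753483 -0.63652544 -1.48693781] [-0.05609089  0.10512144 -0.03816292]
```

>>> step_arm(series=[0,0,0.012,0,0,0,0.03,0,0,0,0.05,0,0,0,0.07,0,0,0,0.09,0,0,0,0.11,0,0,0,0.12,0])

```text
time: 27.2
position: [0.5722, -0.0731, 0.2768]
ee_rot: [0.0, -0.074, 0.997, -0.0]
wrist_force: [-1.4, -0.7, -4.7]
finger_gap: 0.0026
finger_force: 30.0
```

Run:
```python
from h import *
o=get_obs();w=snap('wrist','w17');g=cv2.cvtColor(w['image'],cv2.COLOR_RGB2GRAY)
n=cv2.HoughCircles(cv2.medianBlur(g,3),cv2.HOUGH_GRADIENT,1,14,param1=100,param2=14,minRadius=8,maxRadius=16)
for c in n[0]:
    X=wray(o,w,c[:2],.0705);print(c.round().tolist(),TB(X))
print(o['position'],o['wrist_force'],o['wrist_torque'],o['finger_gap'])
print(blue(snap('top','t17')['image']))
```

```text
[362.0, 162.0, 9.0] [-0.0493  0.0833]
[364.0, 140.0, 11.0] [-0.0741  0.0845]
[386.0, 138.0, 12.0] [-0.0764  0.1076]
[540.0, 330.0, 13.0] [0.1621 0.324 ]
[292.0, 154.0, 11.0] [-0.0585  0.0044]
[556.0, 370.0, 15.0] [0.2212 0.3583]
[386.0, 164.0, 9.0] [-0.0484  0.1094]
[ 0.57215003 -0.0731118   0.27684973] [-1.40620135 -0.71424771 -4.72102755] [-0.15742909  0.48582225  0.00845896] 0.0025637876487369237
[[288, 256], [291, 266], [296, 261], [329, 257], [332, 260], [332, 251], [303, 250]]
```

>>> step_arm(series=[-0.005,0,0,0,-0.012,0,0,0,-0.012,0,0,0])

```text
time: 27.68
position: [0.5593, -0.073, 0.2751]
ee_rot: [-0.0, -0.074, 0.997, 0.0]
wrist_force: [-0.2, 0.7, -1.5]
finger_gap: 0.0028
finger_force: 30.0
```

Run:
```python
from h import *
o=get_obs();print(o['wrist_force'],o['wrist_torque'],o['qpos'].round(2))
s=snap('top','t18');s2=snap('scene','s18')
for n,i in(('t',s),('s',s2)):
    h=cv2.cvtColor(i['image'],cv2.COLOR_RGB2HSV);m=cv2.inRange(h,(105,120,30),(128,255,255))
    k=cv2.connectedComponentsWithStats(m)[2][1:];print(n,k[k[:,4]>15].tolist())
def lid(i,x0,x1,y0,y1):pass
```

```text
[-0.21920607  0.65447786 -1.4701031 ] [-0.00731728  0.04153394  0.02441102] [-0.27  0.04  1.6   0.    1.51 -1.99]
t [[294, 232, 19, 17, 254], [302, 251, 10, 3, 20], [288, 257, 46, 17, 403]]
s [[314, 149, 60, 50, 2452]]
```

>>> step_arm(series=[-0.02,0.03,0,0,-0.04,0.08,0,0,-0.054,0.14,0,0,-0.054,0.2,-0.02,0,-0.054,0.26,-0.06,0,-0.054,0.3,-0.1,0,-0.054,0.3,-0.14,0,-0.054,0.3,-0.16,0])

```text
time: 28.78
position: [0.5038, 0.2275, 0.1121]
ee_rot: [-0.002, -0.075, 0.997, -0.0]
wrist_force: [0.1, -0.1, -1.8]
finger_gap: 0.0027
finger_force: 30.0
```

Run:
```python
from h import *
o=get_obs();print(o['position'],o['wrist_force'],o['wrist_torque'],o['qpos'].round(2))
s=snap('top','t19');s2=snap('scene','s19')
for n,i in(('t',s),('s',s2)):
    h=cv2.cvtColor(i['image'],cv2.COLOR_RGB2HSV);m=cv2.inRange(h,(105,120,30),(128,255,255))
    c=[cv2.approxPolyDP(x,3,True)[:,0].tolist() for x in cv2.findContours(m,0,2)[0] if cv2.contourArea(x)>100];print(n,c)
p=o['position'];R=np.radians(188)
u=np.array([np.cos(R),np.sin(R),0]);v=np.array([-u[1],u[0],0])  # u bin front direction
for th in(40,50,60):
    t=np.radians(th);f=u*np.cos(t)-np.array([0,0,1])*np.sin(t);up=u*np.sin(t)+np.array([0,0,1])*np.cos(t)
    P=p+[0,0,.022]; pts=[P+f*.11-up*.032,P+f*.11-up*.032-v*.087,P-f*.04+up*.017,P-f*.04+up*.017-v*.087]
    print(th,[x.round(3).tolist() for x in pts[:1]],[proj(s,x).round().tolist() for x in pts],[proj(s2,x).round().tolist() for x in pts])
```

```text
[0.50376836 0.2275436  0.11211357] [ 0.05922604 -0.13212614 -1.81813272] [-0.01087128  0.00892596  0.01012384] [ 0.28  0.14  1.8   0.    1.21 -1.44]
t [[[190, 237], [177, 239], [181, 249], [193, 244]]]
s [[[463, 260], [466, 276], [528, 281], [532, 242], [480, 236]]]
40 [[0.441, 0.219, 0.039]] [[206.0, 299.0], [170.0, 304.0], [187.0, 261.0], [147.0, 266.0]] [[463.0, 253.0], [503.0, 258.0], [481.0, 235.0], [530.0, 240.0]]
50 [[0.458, 0.221, 0.029]] [[206.0, 292.0], [171.0, 297.0], [187.0, 264.0], [147.0, 269.0]] [[462.0, 262.0], [503.0, 266.0], [481.0, 231.0], [530.0, 236.0]]
60 [[0.477, 0.224, 0.023]] [[206.0, 285.0], [171.0, 289.0], [187.0, 268.0], [147.0, 273.0]] [[462.0, 270.0], [503.0, 275.0], [481.0, 228.0], [529.0, 233.0]]
```

>>> step_arm(series=[0,0,-0.02,0,0,0,-0.034,0,0.008,0.001,-0.041,0,0.016,0.002,-0.047,0,0.024,0.003,-0.052,0,0.037,0.005,-0.062,0,0.05,0.007,-0.071,0,0.062,0.0085,-0.077,0])

```text
time: 29.88
position: [0.5734, 0.2363, 0.0431]
ee_rot: [0.005, -0.073, 0.997, 0.001]
wrist_force: [0.7, -0.1, 6.6]
finger_gap: 0.0029
finger_force: 30.0
```

>>> step_arm(series=[0,0,-0.002,0,0,0,-0.003,0,0,0,-0.003,0])

```text
time: 30.25
position: [0.5751, 0.2365, 0.0416]
ee_rot: [0.007, -0.073, 0.997, 0.001]
wrist_force: [6.5, -0.4, 12.1]
finger_gap: 0.003
finger_force: 30.0
```

```bash
cat > bn.py <<'E'
from h import *
o=get_obs();print(o['position'],o['wrist_force'],o['wrist_torque'],o['finger_gap'])
s=snap('top','tb');s2=snap('scene','sb')
for n,i in(('t',s),('s',s2)):
    h=cv2.cvtColor(i['image'],cv2.COLOR_RGB2HSV);m=cv2.inRange(h,(105,120,30),(128,255,255))
    c=[cv2.approxPolyDP(x,2,True)[:,0].tolist() for x in cv2.findContours(m,0,2)[0] if cv2.contourArea(x)>100];print(n,c)
a=np.radians(8);R=np.array([[np.cos(a),-np.sin(a)],[np.sin(a),np.cos(a)]]);c=np.array([.566,.236])-R@[.035,-.044]
print(c)
for p in(0,10,20):
    X=bin_at(c[0],c[1],0,8,p);print(p,[proj(s,x).round().tolist() for x in X],[proj(s2,x).round().tolist() for x in X])
E
python3 bn.py
```

```text
[0.5750969  0.2364617  0.04161211] [ 6.52416659 -0.38733499 12.08377287] [-0.02387082 -0.81465437 -0.09022425] 0.00304095271291687
t [[[196, 257], [197, 285], [205, 285], [206, 257]]]
s [[[462, 282], [465, 332], [483, 330], [484, 335], [512, 338], [524, 314], [519, 291], [513, 284], [484, 284], [475, 298], [472, 290], [467, 299], [464, 297], [466, 282]]]
[0.525217   0.27470074]
0 [[158.0, 234.0], [196.0, 230.0], [170.0, 297.0], [207.0, 293.0]] [[521.0, 308.0], [472.0, 301.0], [503.0, 267.0], [461.0, 262.0]]
10 [[160.0, 233.0], [197.0, 228.0], [169.0, 298.0], [206.0, 293.0]] [[519.0, 315.0], [470.0, 308.0], [505.0, 263.0], [463.0, 258.0]]
20 [[162.0, 233.0], [198.0, 228.0], [167.0, 297.0], [204.0, 292.0]] [[517.0, 320.0], [469.0, 314.0], [507.0, 259.0], [464.0, 254.0]]
```

>>> step_arm(series=[0,0,0,0,0,0,0,0,0,0,0,0,0,0,0,0,0,0,0.03,0,0,0,0.08,0,0,0,0.12,0,0,0,0.14,0], claw=-0.5)

```text
time: 31.35
position: [0.569, 0.2359, 0.178]
ee_rot: [0.002, -0.074, 0.997, 0.0]
wrist_force: [-0.6, 0.4, 0.1]
finger_gap: 0.0217
finger_force: 0.0
```

```bash
sed -i 's/\.566,\.236/.570,.2375/' bn.py; python3 bn.py
```

```text
[0.56899191 0.23585655 0.17804901] [-0.63529786  0.4074725   0.11497338] [ 0.07522062  0.01718951 -0.06775153] 0.021744868327882087
t [[[205, 248], [174, 252], [178, 287], [207, 284]]]
s [[[464, 267], [461, 290], [464, 333], [481, 329], [484, 331], [482, 336], [496, 338], [497, 335], [501, 335], [510, 340], [523, 315], [519, 295], [506, 272], [504, 275], [466, 271]]]
[0.529217   0.27620074]
0 [[158.0, 233.0], [195.0, 228.0], [170.0, 296.0], [206.0, 291.0]] [[522.0, 310.0], [472.0, 303.0], [504.0, 269.0], [462.0, 264.0]]
10 [[159.0, 231.0], [196.0, 227.0], [168.0, 296.0], [205.0, 291.0]] [[520.0, 316.0], [471.0, 310.0], [506.0, 264.0], [463.0, 259.0]]
20 [[161.0, 231.0], [198.0, 226.0], [166.0, 295.0], [204.0, 291.0]] [[518.0, 322.0], [469.0, 316.0], [508.0, 261.0], [465.0, 256.0]]
```

>>> step_arm(series=[0.04,0,0.04,0,0.1,0,0.084,0,0.15,-0.02,0.084,0,0.16,-0.08,0.084,0,0.15,-0.14,0.084,0,0.14,-0.2,0.084,0,0.134,-0.236,0.084,0,0.134,-0.236,0.084,0], claw=-1)

```text
time: 32.45
position: [0.7007, -0.0038, 0.2562]
ee_rot: [-0.002, -0.072, 0.997, 0.0]
wrist_force: [0.8, 1.3, -0.2]
finger_gap: 0.0004
finger_force: 0.0
```

```bash
cat >> bn.py <<'E'
print(TB(o['position']))
p=np.array([.5671,-.1097,0]);n=np.array([.9904,.1384,0]);e=np.array([-.1384,.9904,0])
def lp(phi,r,y,h=.009): return p+e*y+n*(.095-r*np.cos(phi)+h*np.sin(phi))+np.array([0,0,.105+r*np.sin(phi)+h*np.cos(phi)])
for ph in(1.35,1.45,1.55): print('lid',ph,[proj(s2,lp(ph,.194,y)).round().tolist() for y in(.144,-.144)],[proj(s,lp(ph,.194,y)).round().tolist() for y in(.144,-.144)])
E
python3 bn.py
```

```text
[ 0.70066494 -0.00376405  0.25619978] [ 0.78598731  1.2544456  -0.23485871] [ 0.04857014  0.01778606 -0.04271948] 0.0004126437410936368
t [[[196, 222], [158, 228], [160, 250], [170, 289], [203, 283], [207, 269], [203, 227]]]
s [[[464, 267], [461, 290], [464, 333], [481, 329], [484, 331], [482, 336], [495, 338], [501, 335], [510, 340], [523, 315], [519, 295], [506, 272], [504, 275], [466, 271]]]
[0.529217   0.27620074]
0 [[158.0, 233.0], [195.0, 228.0], [170.0, 296.0], [206.0, 291.0]] [[522.0, 310.0], [472.0, 303.0], [504.0, 269.0], [462.0, 264.0]]
10 [[159.0, 231.0], [196.0, 227.0], [168.0, 296.0], [205.0, 291.0]] [[520.0, 316.0], [471.0, 310.0], [506.0, 264.0], [463.0, 259.0]]
20 [[161.0, 231.0], [198.0, 226.0], [166.0, 295.0], [204.0, 291.0]] [[518.0, 322.0], [469.0, 316.0], [508.0, 261.0], [465.0, 256.0]]
[0.1469 0.0864]
lid 1.35 [[379.0, 190.0], [213.0, 173.0]] [[270.0, 214.0], [418.0, 195.0]]
lid 1.45 [[378.0, 196.0], [209.0, 179.0]] [[269.0, 204.0], [417.0, 185.0]]
lid 1.55 [[377.0, 203.0], [205.0, 185.0]] [[267.0, 194.0], [415.0, 175.0]]
```

>>> step_arm(series=[-0.04,-0.0055,0,0,-0.07,-0.01,0,0,-0.093,-0.013,0,0,-0.109,-0.015,-0.006,0,-0.123,-0.017,-0.013,0,-0.137,-0.019,-0.023,0,-0.151,-0.021,-0.033,0,-0.151,-0.021,-0.033,0])

```text
time: 33.55
position: [0.5499, -0.0199, 0.2249]
ee_rot: [-0.001, -0.075, 0.997, 0.001]
wrist_force: [0.1, 0.1, 0.4]
finger_gap: 0.0005
finger_force: 0.0
```

```bash
cat > ld.py <<'E'
from h import *
o=get_obs();print(o['position'].round(4),TB(o['position']),o['wrist_force'].round(1),o['wrist_torque'].round(2),o['qpos'].round(2))
s=snap('top','tl');s2=snap('scene','sl')
p=np.array([.5671,-.1097,0]);n=np.array([.9904,.1384,0]);e=np.array([-.1384,.9904,0])
def lp(phi,r,y,h=.009): return p+e*y+n*(.095-r*np.cos(phi)+h*np.sin(phi))+np.array([0,0,.105+r*np.sin(phi)+h*np.cos(phi)])
# knob's orange mark / black knob in scene
h=cv2.cvtColor(s2['image'],cv2.COLOR_RGB2HSV);m=cv2.inRange(h,(5,150,120),(18,255,255))[:,200:400]
k=cv2.connectedComponentsWithStats(m);print('orange',[(int(a[4]),(c+[200,0]).round(1).tolist()) for a,c in zip(k[2][1:],k[3][1:]) if a[4]>3])
for ph in(0,.2,.4,.6,.8,1.,1.2,1.42):print(ph,proj(s2,lp(ph,.15,0,.045)).round(1),proj(s,lp(ph,.15,0,.045)).round(1))
E
python3 ld.py
```

```text
[ 0.5499 -0.0199  0.2249] [-0.0046  0.0913] [0.1 0.1 0.4] [ 0.05 -0.02 -0.05] [-0.18  0.03  1.7   0.    1.42 -1.9 ]
orange [(9, [305.0, 183.7])]
0 [308.7 205.1] [347.5 268.8]
0.2 [307.3 197.9] [347.6 262.5]
0.4 [305.3 193. ] [347.2 253.4]
0.6 [302.7 190.9] [346.5 241.7]
0.8 [299.6 192.1] [345.3 228. ]
1.0 [296.  196.9] [343.7 213. ]
1.2 [292.1 205.3] [341.8 197.5]
1.42 [287.7 218.7] [339.5 181. ]
```

>>> step_arm(series=[-0.012,-0.0015,-0.012,0,-0.024,-0.0035,-0.024,0,-0.036,-0.005,-0.04,0,-0.045,-0.006,-0.055,0,-0.052,-0.007,-0.07,0,-0.058,-0.008,-0.085,0,-0.063,-0.0085,-0.095,0,-0.065,-0.009,-0.1,0])

```text
time: 34.65
position: [0.4855, -0.0305, 0.1257]
ee_rot: [-0.0, -0.074, 0.997, 0.0]
wrist_force: [1.0, -0.3, -0.9]
finger_gap: 0.0003
finger_force: 0.0
```

>>> step_arm(series=[0,0,-0.004,0,0,0,-0.008,0,0,0,-0.011,0,0,0,-0.011,0])

```text
time: 35.15
position: [0.4859, -0.0305, 0.1153]
ee_rot: [-0.0, -0.074, 0.997, 0.0]
wrist_force: [-0.1, -0.5, -0.2]
finger_gap: 0.0005
finger_force: 0.0
```

```bash
python3 ld.py
```

```text
[ 0.4859 -0.0305  0.1153] [-0.0695  0.0897] [-0.1 -0.5 -0.2] [0.1  0.01 0.02] [-0.22 -0.03  1.97 -0.    1.2  -1.94]
orange [(23, [333.6, 6.7]), (15, [343.3, 2.2]), (47, [334.3, 14.1]), (502, [365.2, 23.8]), (5, [325.6, 17.2]), (30, [395.6, 23.7]), (6, [323.2, 22.0]), (5, [335.0, 25.4]), (5, [389.8, 33.0]), (6, [313.5, 201.0])]
0 [308.7 205.1] [347.5 268.8]
0.2 [307.3 197.9] [347.6 262.5]
0.4 [305.3 193. ] [347.2 253.4]
0.6 [302.7 190.9] [346.5 241.7]
0.8 [299.6 192.1] [345.3 228. ]
1.0 [296.  196.9] [343.7 213. ]
1.2 [292.1 205.3] [341.8 197.5]
1.42 [287.7 218.7] [339.5 181. ]
```

>>> step_arm(series=[0,0,-0.004,0,0,0,-0.008,0,0,0,-0.01,0,0,0,-0.01,0])

```text
time: 35.75
position: [0.4857, -0.0305, 0.1051]
ee_rot: [-0.0, -0.074, 0.997, 0.0]
wrist_force: [-0.2, -0.3, 0.4]
finger_gap: 0.0004
finger_force: 0.0
```

```bash
python3 ld.py | head -2
```

```text
[ 0.4857 -0.0305  0.1051] [-0.0697  0.0897] [-0.2 -0.3  0.4] [ 0.04  0.   -0.02] [-0.22 -0.01  1.98 -0.    1.18 -1.94]
orange [(13, [340.6, 3.5]), (79, [337.7, 15.9]), (510, [364.4, 30.5]), (8, [329.8, 18.5]), (7, [325.9, 24.1]), (46, [394.3, 31.5]), (4, [323.2, 28.8]), (13, [342.4, 34.8]), (13, [362.3, 39.6]), (6, [313.5, 201.0])]
```

>>> step_arm(series=[0,0,0.04,0,0.005,-0.02,0.08,0,0.02,-0.06,0.11,0,0.027,-0.087,0.11,-4,0.027,-0.087,0.11,-8,0.027,-0.087,0.11,-8,0.027,-0.087,0.11,-8], claw=0.2)

```text
time: 36.72
position: [0.5128, -0.1172, 0.2154]
ee_rot: [-0.0, -0.005, 1.0, 0.0]
wrist_force: [0.2, -0.9, 0.7]
finger_gap: 0.0517
finger_force: 0.0
```

Run:
```python
from h import *
o=get_obs();w=snap('wrist','w20');im=w['image'];print(o['position'],o['ee_rot'],o['finger_gap'])
g=im.max(2);h=cv2.cvtColor(im,cv2.COLOR_RGB2HSV)
org=cv2.inRange(h,(3,130,90),(20,255,255));k=cv2.connectedComponentsWithStats(org)
print('orange',[(a.tolist(),c.round(1).tolist()) for a,c in zip(k[2][1:],k[3][1:]) if a[4]>25])
t=proj
# expected knob pixel
from scipy.spatial.transform import Rotation as Ro
H=np.array(w['hand_eye']);q=o['ee_rot'];R=Ro.from_quat([q[1],q[2],q[3],q[0]]).as_matrix()
def wp(X):
    c=np.linalg.inv(H)@np.r_[R.T@(np.array(X)-o['position']),1];p=np.array(w['intrinsics'])@c[:3];return (p[:2]/p[2]).round(1)
n=np.array([.9904,.1384,0]);e=np.array([-.1384,.9904,0]);b=np.array([.5671,-.1097,0])
for x,y in((-.055,0),(-.026,0),(-.084,0),(-.099,.144),(-.099,-.144)):print(x,y,wp(b+n*x+e*y+[0,0,.150 if y==0 else .114]))
u,v=wp(b-n*.055+[0,0,.15]).astype(int)
dark=(g<50).astype(np.uint8);sub=dark[max(0,v-90):v+90,u-90:u+90]
k=cv2.connectedComponentsWithStats(sub);print([(a.tolist(),c.round(1).tolist()) for a,c in zip(k[2][1:],k[3][1:]) if a[4]>100],u-90,max(0,v-90))
```

```text
[ 0.51282991 -0.11724614  0.21537698] [-7.60635057e-05 -4.83910430e-03  9.99988287e-01  5.14422490e-05] 0.05172555164081443
orange [([322, 217, 9, 25, 155], [325.7, 228.9]), ([195, 301, 19, 58, 427], [201.6, 324.8]), ([425, 302, 22, 57, 524], [436.7, 329.6]), ([212, 371, 368, 19, 5374], [407.6, 381.6])]
-0.055 0 [319.7 248.7]
-0.026 0 [324.4 283.4]
-0.084 0 [314.7 211.8]
-0.099 0.144 [486.2 163.7]
-0.099 -0.144 [145.6 208.4]
[([82, 50, 25, 75, 1125], [93.1, 89.5]), ([0, 118, 43, 40, 1126], [25.5, 141.5]), ([140, 119, 40, 39, 1068], [155.5, 141.6])] 229 158
```

Run:
```python
from h import *
im=cv2.imread('pics/w20.png');h=cv2.cvtColor(im,cv2.COLOR_BGR2HSV)
m=((im.max(2)<50)|(cv2.inRange(h,(3,130,90),(20,255,255))>0)).astype(np.uint8)
m[:200]=0;m[292:]=0;m[:,:305]=0;m[:,345:]=0
n,l,st,c=cv2.connectedComponentsWithStats(m);i=1+st[1:,4].argmax()
pts=np.argwhere(l==i)[:,::-1].astype(np.float32);print(st[i],c[i],cv2.minAreaRect(pts))
for r in range(205,290,8):
    x=pts[pts[:,1]==r][:,0];print(r,(x.min(),x.max()) if len(x) else None)
```

```text
[ 311  208   25   75 1280] [322.52890625 245.221875  ] ((322.71405029296875, 245.09738159179688), (18.915849685668945, 74.13211059570312), 7.765166282653809)
205 None
213 (np.float32(318.0), np.float32(333.0))
221 (np.float32(317.0), np.float32(335.0))
229 (np.float32(316.0), np.float32(334.0))
237 (np.float32(315.0), np.float32(333.0))
245 (np.float32(314.0), np.float32(331.0))
253 (np.float32(313.0), np.float32(330.0))
261 (np.float32(312.0), np.float32(329.0))
269 (np.float32(311.0), np.float32(328.0))
277 (np.float32(311.0), np.float32(326.0))
285 None
```

>>> step_arm(series=[-0.003,0.002,0,-8,-0.003,0.002,-0.04,-8,-0.003,0.002,-0.08,-8,-0.003,0.002,-0.096,-8,-0.003,0.002,-0.096,-8])

```text
time: 37.4
position: [0.5093, -0.1151, 0.1187]
ee_rot: [-0.001, 0.065, 0.998, 0.0]
wrist_force: [1.1, -0.1, 0.4]
finger_gap: 0.0522
finger_force: 0.0
```

>>> step_arm(series=[0,0,0,0,0,0,0,0,0,0,0,0,0,0,0,0,0,0,0,0,0,0,0,0,0,0,0,0], claw=-1)

```text
time: 38.28
position: [0.5102, -0.1147, 0.1197]
ee_rot: [0.0, 0.066, 0.998, 0.001]
wrist_force: [1.2, 5.5, 4.3]
finger_gap: 0.014
finger_force: 30.0
```

>>> step_arm(series=[0,0,0,-10,0,0,0,-20,0,0,0,-30,0,0,0,-40,0,0,0,-50,0,0,0,-60,0,0,0,-69,0,0,0,-76])

```text
time: 39.28
position: [0.513, -0.112, 0.1198]
ee_rot: [0.001, 0.668, 0.744, 0.004]
wrist_force: [12.0, 15.5, -2.8]
finger_gap: 0.0137
finger_force: 30.0
```

>>> step_arm(series=[0,0,0,-3,0,0,0,-3,0,0,0,-3])

```text
time: 39.65
position: [0.5131, -0.1119, 0.1199]
ee_rot: [0.001, 0.685, 0.729, 0.004]
wrist_force: [11.8, 15.6, -3.0]
finger_gap: 0.014
finger_force: 31.0
```

```bash
python3 -c "
from h import *
o=get_obs();q=o['ee_rot'];print(o['position'],np.degrees(np.arctan2(q[2]**2-q[1]**2,2*q[1]*q[2])),o['wrist_force'],o['wrist_torque'],o['finger_gap'])"
```

```text
[ 0.51305292 -0.11191939  0.11985195] 3.5612589986501133 [11.81871619 15.5837218  -3.0216959 ] [ 2.53775333 -1.98665969  0.693463  ] 0.013991484690392917
```

>>> step_arm(series=[0,0,0,4,0,0,0,4,0,0,0,4,0,0,0,4,0,0,0,4,0,0,0.04,4,0,0,0.09,4,0,0,0.1,4], claw=0.2)

```text
time: 40.65
position: [0.5121, -0.1165, 0.2238]
ee_rot: [0.003, 0.66, 0.751, 0.001]
wrist_force: [1.3, -1.0, -0.9]
finger_gap: 0.052
finger_force: 0.0
```

Run:
```python
from h import *
o=get_obs();w=snap('wrist','w21');im=w['image'];print(o['position'],o['ee_rot'].round(3),o['finger_gap'],o['wrist_force'])
h=cv2.cvtColor(im,cv2.COLOR_RGB2HSV)
m=((im.max(2)<50)|(cv2.inRange(h,(3,130,90),(20,255,255))>0)).astype(np.uint8)
m[:190]=0;m[300:]=0;m[:,:270]=0;m[:,370:]=0
n,l,st,c=cv2.connectedComponentsWithStats(m)
for i in range(1,n):
    if st[i,4]>300:
        p=np.argwhere(l==i)[:,::-1].astype(np.float32);print(st[i],cv2.minAreaRect(p))
        r=cv2.boxPoints(cv2.minAreaRect(p));print([wray(o,w,x,.15)[:2].tolist() for x in r])
```

```text
[ 0.51208865 -0.1164762   0.22378619] [0.003 0.66  0.751 0.001] 0.051968004824943737 [ 1.25690164 -0.96612741 -0.88955065]
[ 313  204   17   72 1104] ((321.0, 239.5), (71.0, 16.0), 90.0)
[[0.5034, -0.0838], [0.5156, -0.0822], [0.5236, -0.1399], [0.5106, -0.1416]]
```

```bash
python3 bn.py | sed -n 2,5p
python3 - <<'E'
from h import *
s=snap('top');s2=snap('scene')
a=np.radians(8)
for c in((.540,.2765),(.543,.277)):
  for p in(0,6):
    X=bin_at(*c,0,8,p);print(c,p,[proj(s,x).round().tolist() for x in X],[proj(s2,x).round().tolist() for x in X])
# lid front outer edge in top view for 0 and .05 rad
n=np.array([.9904,.1384,0]);e=np.array([-.1384,.9904,0]);b=np.array([.5671,-.1097,0])
g=cv2.cvtColor(s2['image'],cv2.COLOR_RGB2GRAY)
for ph in(0,.05):
    print(ph,[proj(s2,b+e*y+n*(.095-.194*np.cos(ph))+[0,0,.114+.194*np.sin(ph)]).round(1).tolist() for y in(.144,-.144)])
cv2.imwrite('pics/final_s.png',s2['image'][:,:,::-1])
print(g[165:200,395].tolist(),g[165:200,380].tolist())
E
```

```text
t [[[196, 222], [158, 227], [160, 250], [170, 289], [207, 284], [203, 227]]]
s [[[464, 267], [461, 292], [464, 333], [481, 329], [484, 331], [482, 336], [495, 338], [501, 335], [504, 339], [510, 340], [523, 315], [519, 295], [506, 272], [504, 275], [466, 271]]]
[0.529217   0.27620074]
0 [[158.0, 233.0], [195.0, 228.0], [170.0, 296.0], [206.0, 291.0]] [[522.0, 310.0], [472.0, 303.0], [504.0, 269.0], [462.0, 264.0]]
(0.54, 0.2765) 0 [[158.0, 228.0], [195.0, 224.0], [170.0, 291.0], [206.0, 287.0]] [[522.0, 314.0], [472.0, 308.0], [504.0, 272.0], [462.0, 267.0]]
(0.54, 0.2765) 6 [[159.0, 227.0], [196.0, 223.0], [169.0, 292.0], [206.0, 287.0]] [[521.0, 318.0], [471.0, 312.0], [505.0, 270.0], [462.0, 264.0]]
(0.543, 0.277) 0 [[158.0, 227.0], [195.0, 222.0], [170.0, 290.0], [206.0, 285.0]] [[523.0, 316.0], [472.0, 309.0], [504.0, 273.0], [462.0, 268.0]]
(0.543, 0.277) 6 [[159.0, 226.0], [196.0, 221.0], [169.0, 290.0], [206.0, 286.0]] [[521.0, 320.0], [471.0, 313.0], [505.0, 271.0], [462.0, 265.0]]
0 [[376.9, 212.1], [250.9, 198.6]]
0.05 [[377.3, 208.8], [250.4, 195.3]]
[44, 34, 35, 39, 55, 59, 64, 71, 69, 74, 83, 87, 87, 85, 85, 86, 84, 82, 84, 141, 142, 142, 143, 143, 140, 139, 137, 137, 139, 143, 146, 149, 153, 153, 154] [35, 50, 61, 72, 74, 69, 71, 70, 71, 71, 71, 72, 72, 71, 73, 75, 70, 101, 128, 130, 137, 144, 143, 142, 144, 149, 145, 145, 140, 142, 142, 144, 143, 145, 148]
```

>>> step_arm(series=[-0.037,0.05,0,0,-0.037,0.085,0,0,-0.037,0.085,0,0,-0.037,0.085,-0.06,0,-0.037,0.085,-0.11,0,-0.037,0.085,-0.117,0,-0.037,0.085,-0.122,0,-0.037,0.085,-0.122,0], claw=-1)

```text
time: 41.9
position: [0.4744, -0.0311, 0.0991]
ee_rot: [0.001, 0.66, 0.752, 0.001]
wrist_force: [0.9, -0.1, 0.9]
finger_gap: 0.0006
finger_force: 0.0
```

>>> step_arm(series=[0,0,-0.003,0,0,0,-0.005,0,0,0,-0.005,0])

```text
time: 42.28
position: [0.4746, -0.031, 0.0961]
ee_rot: [0.002, 0.659, 0.752, 0.001]
wrist_force: [-6.9, 0.7, 17.9]
finger_gap: 0.0005
finger_force: 8.9
```

>>> step_arm(series=[0,0,0.03,0,0,0,0.08,0,0,0,0.13,0,0,0,0.15,0,0,0,0.15,0])

```text
time: 42.9
position: [0.4745, -0.0309, 0.2453]
ee_rot: [0.003, 0.66, 0.752, 0.001]
wrist_force: [-0.5, -1.0, -0.7]
finger_gap: 0.0002
finger_force: 0.0
```

```bash
python3 -c "
from h import *
o=get_obs();print(o['position'],o['wrist_force'],o['time']);print(env.sign_off())"
```

```text
[ 0.47451499 -0.03086949  0.24527187] [-0.52992617 -0.97917659 -0.72693668] 42.9
the job is handed in; nothing more can be done
None
```

I handed the job in at 42.9 s: by my own measurements the four balls are in the empty compartment, the bin stands upright on the step, the lid is shut and the knob is turned to 90°, but `sign_off()` returned no verdict.

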